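# Tip spent cells out of a scuttle under a low shelf

## Task

The tall steel scuttle under the low wire shelf holds three spent battery cells: take it by its handle, tip it under the shelf so that all three cells end up lying in the plywood tray beside it, and then stand the empty scuttle upright back on its rubber mat. Do not knock the shelf, and leave the other tools and things on the bench where they are.

Things in the scene. Friction and masses are not known exactly. Their poses are not given: they have to be found in the camera images.
- scuttle_mid (a point): Loose open-topped sheet-steel scuttle, 0.35 kg, 160 tall, base 64 x 66, walls and floor 3. This point is 80 above the centre of its base. z up to the mouth, x to the pouring lip, y across. Back wall upright at x = -32, sides at y = +-33; front wall from x = 32 at the base leans out 27 degrees. Stands on the mat under the shelf, lip away from robot and tray.
- scuttle_handle (a point): centre of the scuttle's handle, at x = -60 from scuttle_mid, same axes: an upright black bar 18 (x) x 16 (y) x 104 tall, joined to the back wall by arms 14 wide at its two ends; 19 free between bar and wall. It faces the robot and the tray's side.
- scuttle_lip (a point): middle of the scuttle's pouring lip, the top edge of the leaning front wall: x = 114, y = 0, z = 80 from scuttle_mid, same axes. The steel is smooth: cells slide out once the wall under them slopes some 20 to 25 degrees down towards the lip.
- cell1_mid (a point): centre of one of three alike grey battery cells, 25 diameter x 63 long, 0.09 kg, smooth; z along its length. All three stand on the floor of the scuttle at the start.
- cell2_mid (a point): centre of the second cell, alike
- cell3_mid (a point): centre of the third cell, alike
- tray: plywood tray, open on top, fixed to the bench, 160 (x) x 190 (y) x 45 tall outside, walls and floor 6 thick; origin at the centre of its underside. Stands under the shelf, to the left (+y) of the scuttle.
- mat: black rubber mat, fixed, 130 x 130 x 3 thick, on which the scuttle stands; origin at the centre of its underside
- shelf: fixed wire-grid shelf, standing askew (its right end nearer the robot), open all round below, on four 16 mm square posts. Origin on the bench below the middle of its front edge (the edge towards the robot); it reaches 190 back (+x) and 358 to either side (y); underside of the grid 320 above the bench, grid 12 thick; goods stand on top at its ends. 
- multimeter: loose yellow multimeter lying between scuttle and tray, 110 x 56 x 30; origin at the centre of its underside
- jar: loose closed glass jar, 60 diameter, 90 tall, below the shelf near its right (-y) end; origin at the centre of its underside
- driver: loose screwdriver, 190 long, lying on the bench in front of the shelf, about 30 tall
- wrench: loose wrench, 170 long, lying to the right of the shelf, under 15 tall
- pliers: loose pliers, 150 long, lying in front of the shelf, under 20 tall
Things that resemble listed ones, but are neither listed nor needed, are in the scene too. What is shaped like the part that bears scuttle_mid but purple is not meant.

How it is judged:
On the way, in this order (a step that is already met when the one before it is completed fails the run):
1. the scuttle is tipped well over, with its lip over the tray (angle between scuttle_mid's own z axis and vertical above 1 rad and x of scuttle_lip in the frame of tray between -0.1 and 0.1 m and y of scuttle_lip in the frame of tray between -0.11 and 0.11 m), for 0.05 s.
2. all three cells lie in the tray (x of cell1_mid in the frame of tray between -0.078 and 0.078 m and y of cell1_mid in the frame of tray between -0.093 and 0.093 m and z of each of cell1_mid, cell2_mid, cell3_mid in the frame of tray below 0.05 m and x of cell2_mid in the frame of tray between -0.078 and 0.078 m and y of cell2_mid in the frame of tray between -0.093 and 0.093 m and x of cell3_mid in the frame of tray between -0.078 and 0.078 m and y of cell3_mid in the frame of tray between -0.093 and 0.093 m), for 0.2 s.
At the end, for the whole second after the job is handed in: All three cells lie in the tray (centres inside its walls, below 50 mm), and the scuttle stands upright (within 6 degrees) on its mat, its base centre within 40 mm of the mat's centre (all of step 2 and angle between scuttle_mid's own z axis and vertical below 0.1 rad and horizontal distance between scuttle_mid and mat below 0.04 m and height (world z) of scuttle_mid between 0.076 and 0.09 m); the robot touches nothing.
It fails at once if the shelf is knocked (more than 12 N) by the scuttle or the robot (contact force between any of scuttle, the arm, the fingers and shelf above 12 N).
It fails at once if another thing on the bench is moved by more than 40 mm (distance of any of multimeter, jar, driver, wrench, pliers from where it was at the start of the episode above 0.04 m).
It also fails if it takes over 51 s, if anything falls off the work surface, if the arm or the gripper's body presses on something with over 40 N, if the wrist force passes 120 N, or if a joint passes its speed limit or range.

## Robot

A 6-joint arm with a two-finger parallel gripper is mounted at the origin on the work surface. World frame = base frame: x ahead of the robot, y to its left, z up, the work surface at z = 0. Lengths are in m, angles in rad, forces in N, time in s.
With the tool pointing down it reaches from about 0.375 to 0.75 m from the base axis. Payload 9 kg.
Tool frame: the origin (TCP) lies at the very end of the fingers, on their centre line; the grasp point (between the pads) lies 19 mm behind it; z points along the fingers, y is the line along which they close (so a half turn about z gives the same grasp; the last joint's range is limited). The gripper opens to 85 mm and grips with 20 to 120 N. Pads are 22 mm wide; open, the fingers measure 114 mm over their backs; the gripper's body (76 mm by 85 mm) begins 54 mm behind the grasp point. The pads swing forward as they close: fully open they stand 13 mm farther back than shut.
Start: joints at [1.018, 0.104, 0.097, 1.564, 0, 1.353], TCP at [0.197, 0.567, 0.231] pointing down, gripper open.
Joint ranges: [-2.99, 2.99], [-0.84, 1.86], [-1.1, 1.16], [-1.84, 2.11], [-1.51, 1.56], [-3.14, 3.14]. Speed limits (rad/s): [2.22, 2.22, 2.57, 3.14, 3.14, 3.14].

## Interface

Orientations are given as a unit quaternion [x, y, z, w].
In Python, from cell import r gives the robot as it stands.
- The arm moves only by the shell command python3 -m jog 'ROWS' [FORCE]. ROWS is JSON, a list that holds one entry, the list of rows, each a list of 7 numbers: the finger opening in cm, from 0 to 8.54, then the shift along the tool's x, y, z in cm, then the turn, a rotation vector about the tool's x, y, z in degrees. In form: [[[grip, tx, ty, tz, wx, wy, wz], ...]]. A call has exactly 10 rows; each row shifts and turns the commanded pose from where the row before left it, along the tool's axes as they then stand; what a row does not reach is not made up. A row lasts 1/12 s, in which the tool goes at most 41.7 mm and 7.16 degrees, less where a joint would pass 70% of its speed; a pose out of reach is approached as far as the arm can. A call is refused whole if a number of a shift passes 4.17 or a number of a turn 7.16, either way. A call with a gripper value outside its range is refused whole. The fingers move at their own pace and stop on an object; FORCE is the grip in N (left out, the last holds). Time passes only in rows, so rows that do not move let the fingers close, or fill a call up. It gives the time, the measured TCP pose, the force, the opening and the grip force at its end, in the units of the state.
- r.get_obs(): the state, without advancing time (a new reading comes with each control period).
- r.read_camera(name): name is "scene" or "top" or "wrist"; returns (picture, depth): 400x640x3 uint8, blue, green, red; 400x640 float32, m along the optical axis (not along the pixel's ray), 0 where there is no reading.
- r.camera_info(name): a dict with "K" (3x3 intrinsics, pixels), "distortion" ([k1, k2, p1, p2, k3] as OpenCV has them; the pictures are not rectified), "world_to_cam" (4x4, takes a point from world to camera coordinates). Camera axes: x right, y down, z forward; pixel columns grow to the right and rows downward; lengths in m; the calibration is good to about 2 mm. A picture is of the moment at which its call begins: read the wrist's pose just before it. camera_info takes no time and is no camera call; for the wrist camera it gives the pose at the moment of the call.
- r.finish_job(): hands the job in; it is judged then, once.
Trained networks look in the newest picture that a camera, given by its name, has taken for a name from the list of things; names that differ only in an ending like _2 or _b are one class to them, and where a whole thing is asked for, a point or a joint stands for the part that bears it (a point fixed in the world has none). Each returns a list of dicts, best first, with "score" (0 to 1); they miss things now and then, are a little off and sometimes report something else, mostly with a low value. They report only what shows in the picture. A call takes as long as a camera call. They do not tell look-alikes from the thing itself.
- r.find_in(camera, name): "rect" ([left, top, right, bottom] in pixels, round what is visible of it).
- r.outline_of(camera, name): "mask" (400x640 bool, what is visible of it) and "rect" ([left, top, right, bottom] in pixels, round what is visible of it).
- r.pinpoint(camera, name): "at" ([column, row] in pixels: a listed point, or the origin of a listed thing).
The state is a dict: "time": time; "q": joint angles; "dq": joint speeds; "effort": joint torques, N m; "position": TCP position; "orientation": TCP orientation; "wrist_force": force on the tool from outside, world axes, zero at the start; "moment": the same for the moment, N m; "opening": opening from 0.0 (shut) to 1.0 (fully open); "finger_force": force on a finger pad.
Only numpy, scipy, OpenCV 4.12 (cv2) and the standard library are available. Lean on these libraries where they do the work, as an engineer would, in place of code of your own. Each camera call takes 0.05 s, during which the arm holds its last target. There are 200 camera calls.

## Working session

There is one attempt and no reset: what is moved stays moved. The work goes in short steps, Python scripts to look and compute and a shell command to move; the robot and the scene stay as the last step left them, time stands still between calls to the robot, and variables do not carry over. Pictures are saved under pics/ and viewed, at most 10 in all, crops included, and the job is handed in when it is done.

```bash
ls; mkdir -p pics; cat > h.py <<'E'
import numpy as np, cv2
from cell import r
from scipy.spatial.transform import Rotation as R
def cam(n):
    im,d=r.read_camera(n); i=r.camera_info(n); return im,d,np.array(i["K"]),np.array(i["distortion"]),np.array(i["world_to_cam"])
def cloud(c):
    im,d,K,D,T=c
    v,u=np.mgrid[0:400,0:640]
    p=cv2.undistortPoints(np.stack([u.ravel(),v.ravel()],1).astype(np.float64)[:,None],K,D)[:,0]
    P=np.c_[p*d.ravel()[:,None],d.ravel()]
    return ((P-T[:3,3])@T[:3,:3]).reshape(400,640,3)
E
python3 - <<'E'
from h import *
for n in ("scene","top"):
    c=cam(n); cv2.imwrite(f"pics/{n}0.png",c[0]); X=cloud(c); np.savez(f"{n}0.npz",X=X,d=c[1],im=c[0])
    print(n,"cam at",-c[4][:3,:3].T@c[4][:3,3])
    for k in ["scuttle_mid","scuttle_handle","scuttle_lip","tray","mat","shelf","multimeter","jar","driver","pliers","wrench"]:
        for o in r.pinpoint(n,k)[:2]:
            u,v=map(int,np.round(o["at"])); print(k,round(o["score"],2),u,v,X[min(v,399),min(u,639)].round(3))
print(r.get_obs())
E
```

```text
pics
scene cam at [ 0.67073549 -0.37498541  1.31940594]
scuttle_mid 0.87 199 236 [ 0.196 -0.274  0.008]
scuttle_mid 0.62 299 75 [0.201 0.254 0.143]
scuttle_handle 0.96 190 217 [ 0.195 -0.256  0.144]
scuttle_handle 0.82 307 90 [0.23  0.25  0.094]
scuttle_lip 0.71 322 255 [ 0.523 -0.132  0.007]
scuttle_lip 0.67 281 31 [-0.003  0.444  0.003]
tray 0.94 436 195 [0.711 0.2   0.004]
mat 0.58 332 237 [ 0.519 -0.072  0.004]
multimeter 0.78 382 214 [0.606 0.056 0.029]
jar 0.75 288 243 [ 0.44  -0.169  0.095]
driver 0.58 361 107 [0.379 0.323 0.024]
pliers 0.67 333 160 [0.464 0.006 0.333]
pliers 0.52 351 201 [0.508 0.051 0.001]
wrench 0.82 269 356 [ 0.55  -0.439  0.007]
wrench 0.53 336 220 [ 0.51  -0.04   0.069]
top cam at [ 0.3875335  -0.05058601  1.25011547]
scuttle_mid 0.71 413 295 [ 0.217 -0.294  0.   ]
scuttle_mid 0.66 213 314 [0.175 0.302 0.007]
scuttle_handle 0.94 401 319 [ 0.169 -0.237  0.114]
scuttle_handle 0.84 305 196 [0.508 0.015 0.121]
scuttle_lip 0.71 180 360 [ 0.042  0.401 -0.   ]
scuttle_lip 0.64 444 268 [ 0.306 -0.348  0.155]
tray 0.92 245 137 [0.707 0.203 0.007]
mat 0.75 328 194
[... 275 characters left out ...]
me': 1.2, 'q': array([ 1.01832091e+00,  1.04128852e-01,  9.73384972e-02,  1.56393040e+00,
       -1.03898032e-05,  1.35310310e+00]), 'dq': array([ 1.17398033e-05, -1.85997120e-04, -2.46591466e-03, -1.53607552e-04,
       -1.07967400e-03, -6.21401411e-05]), 'effort': array([-3.66637760e-04, -5.56764972e+01,  5.03768706e+01,  8.16498814e-04,
       -4.10019511e-04, -3.15816374e-05]), 'position': array([0.1971444 , 0.56671868, 0.23133499]), 'orientation': array([1.66610481e-01, 9.86022792e-01, 3.30662064e-05, 1.90078047e-05]), 'wrist_force': array([ 0.22150924, -0.18006379,  0.8444119 ]), 'moment': array([ 0.01443349,  0.0087947 , -0.03389396]), 'finger_force': 0.0, 'opening': 1.00363542373936}
```

```bash
python3 -m jog --help 2>&1 | head -20
```

```text
invalid input: not JSON, or not a number
```

View pics/top0.png

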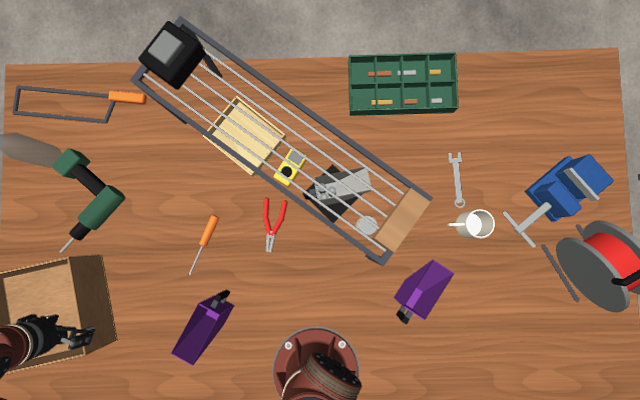

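View pics/scene0.png

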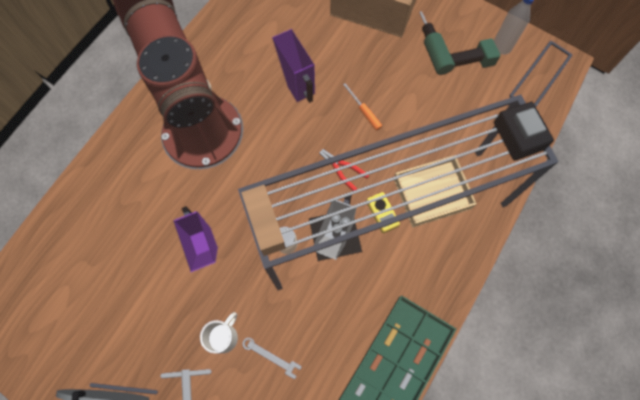

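```bash
python3 - <<'E'
from h import *
H=np.full((450,650),-1.);C=np.zeros((450,650,3),np.uint8)
allP=[]
for n in("scene","top"):
    a=np.load(n+"0.npz");X=a["X"].reshape(-1,3);c=a["im"].reshape(-1,3);m=a["d"].ravel()>0
    X=X[m];c=c[m]; allP.append((X,c))
    s=(X[:,0]>.35)&(X[:,0]<.8)&(X[:,1]>-.25)&(X[:,1]<.4)&(X[:,2]<.3)
    for p,q in zip(X[s],c[s]):
        i=int((.8-p[0])*1000);j=int((.4-p[1])*1000)
        C[max(i-1,0):i+2,max(j-1,0):j+2]=q
cv2.imwrite("pics/ortho.png",C)
for (X,c),n in zip(allP,("scene","top")):
    def rect(s,t):
        P=X[s][:,:2].astype(np.float32)
        if len(P)>5: print(n,t,len(P),[np.round(k,3) for k in cv2.minAreaRect(P)])
        return P
    reg=(X[:,0]>.35)&(X[:,0]<.9)&(X[:,1]>-.3)&(X[:,1]<.5)
    rect(reg&(X[:,2]>.31)&(X[:,2]<.336),"shelf")
    hsv=cv2.cvtColor(c[None],cv2.COLOR_BGR2HSV)[0].astype(int)
    t=reg&(X[:,2]>.035)&(X[:,2]<.052)&(X[:,1]>.08)&(X[:,1]<.33)&(X[:,0]>.55)
    rect(t,"trayrim")
    rect(reg&(X[:,2]<.012)&(hsv[:,2]<60)&(X[:,1]<.05)&(X[:,1]>-.2)&(X[:,0]>.42)&(X[:,0]<.64),"mat")
    rect(reg&(hsv[:,0]>20)&(hsv[:,0]<35)&(hsv[:,1]>150)&(X[:,2]<.05)&(X[:,2]>.015)&(X[:,1]<.12),"meter")
    sc=reg&(X[:,2]>.15)&(X[:,2]<.172)&(X[:,1]<.05)&(X[:,1]>-.2)&(X[:,0]>.4); rect(sc,"scuttle top")
    sc=reg&(X[:,2]>.05)&(X[:,2]<.135)&(hsv[:,2]<70)&(X[:,1]<.08)&(X[:,1]>-.12)&(X[:,0]>.4); P=rect(sc,"handle"); 
    if len(P):print(np.median(P,0))
    P=rect(reg&(X[:,2]>.085)&(X[:,2]<.1)&(X[:,1]<-.11)&(X[:,0]<.48),"jar")
    t=reg&(X[:,2]>.1)&(X[:,2]<.3); print(n,"mid-height pts",t.sum())
    t=(X[:,2]>.25)&(X[:,0]>.1)&(X[:,1]<.5)&(X[:,1]>-.4)
    print("max z",X[t][:,2].max())
E
```

```text
scene shelf 7244 [array([0.615, 0.061]), array([0.718, 0.194]), np.float64(52.369)]
scene trayrim 551 [array([0.708, 0.211]), array([0.362, 0.177]), np.float64(44.724)]
scene mat 30 [array([ 0.526, -0.075]), array([0.135, 0.042]), np.float64(7.68)]
scene scuttle top 240 [array([ 0.529, -0.086]), array([0.066, 0.147]), np.float64(10.558)]
[0.51095486 0.00754843]
scene jar 166 [array([ 0.452, -0.202]), array([0.04, 0.16]), np.float64(28.747)]
scene mid-height pts 1047
max z 0.4144483950322659
top shelf 7070 [array([0.62, 0.06]), array([0.718, 0.192]), np.float64(52.468)]
top trayrim 495 [array([0.708, 0.204]), array([0.372, 0.171]), np.float64(45.281)]
top mat 428 [array([ 0.527, -0.062]), array([0.125, 0.126]), np.float64(43.819)]
top meter 220 [array([0.61 , 0.065]), array([0.055, 0.109]), np.float64(56.885)]
top scuttle top 258 [array([ 0.535, -0.086]), array([0.067, 0.145]), np.float64(10.271)]
top handle 33 [array([ 0.528, -0.053]), array([0.063, 0.147]), np.float64(10.781)]
[0.5105854  0.00916141]
top jar 224 [array([ 0.426, -0.157]), array([0.052, 0.05 ]), np.float64(42.064)]
top mid-height pts 829
max z 0.6493618102468028
```

View pics/ortho.png

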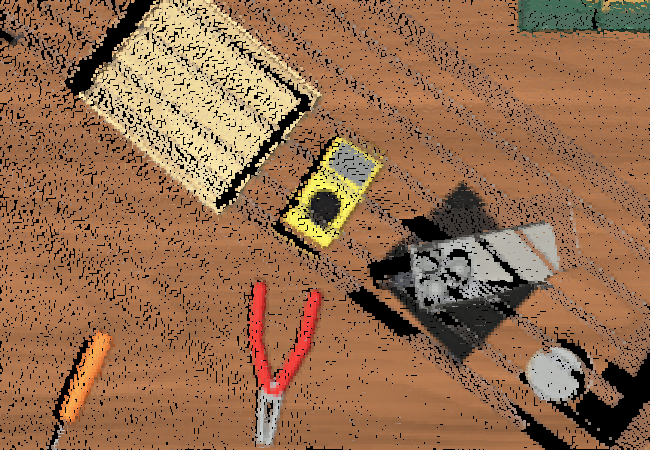

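```bash
python3 -m jog '[[[4,0,0,-1.5,0,0,-7.1],[4,0,0,-1.5,0,0,-7.1],[4,0,0,-1.5,0,0,-7.1],[4,0,0,-1.5,0,0,-7.1],[4,0,0,-1.5,0,0,-7.1],[4,0,0,-1.5,0,0,-7.1],[4,0,0,-1.5,0,0,-7.1],[4,0,0,-1.5,0,0,-7.1],[4,0,0,-1.5,0,0,-7.1],[4,0,0,-1.5,0,0,-7.1]]]' 60; python3 -c "
from h import *
o=r.get_obs();print(o['q'],o['position'],R.from_quat(o['orientation']).as_matrix())
import pickle,os
pickle.dump([o],open('log.pkl','wb'))"
```

```text
time: 2.03
position: [0.1971, 0.5666, 0.3821]
orientation: [-0.44, 0.898, 0.0, 0.0]
wrist_force: [0.3, 1.1, -0.6]
opening: 0.473
finger_force: 0.0
[1.01828152e+00 2.09215286e-01 4.93424081e-01 1.85482513e+00
 8.62207387e-07 1.07778188e-01] [0.19711719 0.5666371  0.38208713] [[-6.13348280e-01 -7.89812559e-01  9.37285813e-05]
 [-7.89812544e-01  6.13348287e-01  1.53658789e-04]
 [-1.78849906e-04  2.02183448e-05 -9.99999984e-01]]
```

```bash
cat > lg.py <<'E'
from h import *
import pickle,sys
o=r.get_obs();L=pickle.load(open('log.pkl','rb'))+[o];pickle.dump(L,open('log.pkl','wb'))
np.set_printoptions(precision=4,suppress=True)
print(o['q'],o['position'],'\n',R.from_quat(o['orientation']).as_matrix())
E
python3 -m jog '[[[4,2.3,-3.4,0,0,0,0],[4,2.3,-3.4,0,0,0,0],[4,2.3,-3.4,0,0,0,0],[4,2.3,-3.4,0,0,0,0],[4,2.3,-3.4,0,0,0,0],[4,2.3,-3.4,0,0,0,0],[4,2.3,-3.4,0,0,0,0],[4,2.3,-3.4,0,0,0,0],[4,2.3,-3.4,0,0,0,0],[4,2.3,-3.4,0,0,0,0]]]'; python3 lg.py
python3 -m jog '[[[2.4,0,0,0,0,0,7.1],[2.4,0,0,0,0,0,7.1],[2.4,0,0,0,0,0,7.1],[2.4,0,0,0,0,0,7.1],[2.4,0,0,0,0,0,7.1],[2.4,0,0,0,0,0,6.3],[2.4,0,-3,0,0,-7,0],[2.4,0,-3,0,0,-7,0],[2.4,0,-3,0,0,-7,0],[2.4,0,-3,0,0,-7,0]]]'; python3 lg.py
```

```text
time: 2.87
position: [0.3221, 0.174, 0.3815]
orientation: [-0.437, 0.899, -0.0, 0.001]
wrist_force: [1.2, -0.3, -0.6]
opening: 0.467
finger_force: 0.0
[ 0.1335 -0.4949 -0.1468  1.9177  0.0001 -0.7716] [0.3221 0.174  0.3815] 
 [[-0.6176 -0.7865  0.0012]
 [-0.7865  0.6176  0.0002]
 [-0.0009 -0.0008 -1.    ]]
time: 3.7
position: [0.3851, 0.0816, 0.4051]
orientation: [-0.087, 0.98, 0.023, 0.176]
wrist_force: [3.2, -0.1, -1.8]
opening: 0.28
finger_force: 0.0
[-0.2621 -0.839  -0.3485  1.7422  0.1621 -0.4127] [0.3851 0.0816 0.4051] 
 [[-0.9231 -0.1784  0.3408]
 [-0.1623  0.9838  0.0756]
 [-0.3487  0.0145 -0.9371]]
```

```bash

python3 -m jog '[[[2.4,-2.4,0,0,0,-7,0],[2.4,-2.4,0,0,0,-7,0],[2.4,-2.4,0,0,0,-7,0],[2.4,-2.4,0,0,0,-7,0],[2.4,-2.4,0,0,0,-7,0],[2.4,0,0,0,0,0,0],[2.4,0,0,0,0,0,0],[2.4,0,0,0,0,0,0],[2.4,0,0,0,0,0,0],[2.4,0,0,0,0,0,0]]]'; python3 lg.py
cat > fit.py <<'E'
from h import *
import pickle
from scipy.optimize import least_squares
L=pickle.load(open('log.pkl','rb'))
L=[dict(q=np.array([1.01832091e+00,  1.04128852e-01,  9.73384972e-02,  1.56393040e+00,-1.03898032e-05,  1.35310310e+00]),position=np.array([0.1971444 , 0.56671868, 0.23133499]),orientation=np.array([1.66610481e-01, 9.86022792e-01, 3.30662064e-05, 1.90078047e-05]))]+L
def fk(q,p,full=False):
    L1,L2,e,H,d,Lt,a4,dl=p
    f=q[1]-q[2]; t=f+q[3]
    A=R.from_euler('z',q[0]); P=R.from_euler('y',t)
    w=np.array([L1*np.sin(q[1])+L2*np.cos(f)+e*np.sin(f),d,H+L1*np.cos(q[1])-L2*np.sin(f)+e*np.cos(f)])
    R5=P*R.from_euler('z',q[4])
    tcp=w+P.apply([a4,0,0])+R5.apply([Lt,dl,0])
    Rt=A*R5*R.from_matrix([[0,0,1],[0,1,0],[-1,0,0]])*R.from_euler('z',q[5])
    if full: return A.apply(tcp),Rt,A.apply(w),A.apply([L1*np.sin(q[1]),d,H+L1*np.cos(q[1])])
    return A.apply(tcp),Rt
def res(p): return np.concatenate([fk(o['q'],p)[0]-o['position'] for o in L]+[1e-4*(np.array(p)-x0)])
x0=np.array([.4,.4,.05,.3,.1,.25,.05,.02])
s=least_squares(res,x0); p=s.x
if __name__=="__main__":
    print(p.round(4))
    for o in L:
        a,b=fk(o['q'],p); print(((a-o['position'])*1000).round(1),np.degrees((b.inv()*R.from_quat(o['orientation'])).as_rotvec()).round(2))
E
python3 fit.py
```

```text
time: 4.53
position: [0.5638, 0.1057, 0.5214]
orientation: [-0.08, 0.905, 0.051, 0.415]
wrist_force: [0.0, -0.6, -0.4]
opening: 0.282
finger_force: 0.0
[-0.2174 -0.8409 -0.3646  1.2316  0.3195 -0.2543] [0.5638 0.1057 0.5214] 
 [[-0.6432 -0.1863  0.7427]
 [-0.1025  0.9822  0.1576]
 [-0.7588  0.0253 -0.6509]]
[ 0.3371  0.5505  0.0454  0.2963  0.1296  0.3033  0.1386 -0.    ]
[-0.  0. -0.] [0. 0. 0.]
[0. 0. 0.] [-0.  0.  0.]
[ 0. -0.  0.] [ 0. -0.  0.]
[-0. -0.  0.] [ 0. -0. -0.]
[-0.  0. -0.] [0. 0. 0.]
```

```bash
cat > ik.py <<'E'
from fit import *
lo=np.array([-2.95,-.82,-1.08,-1.82,-1.49,-3.1]);hi=np.array([2.95,1.84,1.14,2.09,1.54,3.1])
def ik(pos,Rt,seed=None,n=6):
    best=None;rng=np.random.default_rng(0)
    b=np.arctan2(pos[1],pos[0])
    for k in range(n):
        x=seed if (k==0 and seed is not None) else np.clip(np.array([b-.2,.2,0,.8,.3,0])+rng.normal(0,.5,6),lo+.01,hi-.01)
        def f(q):
            a,b_=fk(q,p); return np.r_[(a-pos)*3,(b_.inv()*Rt).as_rotvec()]
        s=least_squares(f,x,bounds=(lo,hi),max_nfev=60)
        if best is None or s.cost<best.cost: best=s
        if best.cost<1e-8: break
    return best.x,np.sqrt(2*best.cost)
def Rcols(x,y,z): return R.from_matrix(np.stack([x,y,z],1))
# tool frame in scuttle frame: y_t = +-? closing axis along scuttle -x (left when lip points right): y_t=-x_s, z_t=(0,ca,-sa)
def tool_in_s(al):
    y=np.array([-1.,0,0]); z=np.array([0,np.cos(al),-np.sin(al)]); return Rcols(np.cross(y,z),y,z)
HP=np.array([.5138,.0133,.083]); hb=np.radians(-79.6)
Rs0=Rcols([np.cos(hb),np.sin(hb),0],[-np.sin(hb),np.cos(hb),0],[0,0,1.])
def tool(Rs,handle,al):
    Rt=Rs*tool_in_s(al); return handle+Rt.apply([0,0,.019]),Rt
E
python3 - <<'E'
from ik import *
np.set_printoptions(precision=3,suppress=True)
for a in range(0,80,10):
    for dz in(0,.03):
        q,c=ik(*tool(Rs0,HP+[0,0,dz],np.radians(a)),n=8); t,_,w,el=fk(q,p,True); print(a,dz,round(c,4),q,w,el)
E
```

```text
0 0 0.2799 [-1.332  0.258 -1.08   1.707  1.54  -3.045] [ 0.187 -0.219  0.097] [ 0.146 -0.053  0.622]
0 0.03 0.2808 [-1.312  0.184 -1.08   1.839  1.54  -3.1  ] [ 0.195 -0.229  0.117] [ 0.141 -0.026  0.628]
10 0 0.3256 [-1.298  0.17  -1.08   1.591  1.54  -2.83 ] [ 0.199 -0.229  0.12 ] [ 0.14  -0.02   0.629]
10 0.03 0.3283 [-1.294  0.127 -1.08   1.757  1.54  -2.953] [ 0.202 -0.235  0.132] [ 0.136 -0.006  0.631]
20 0 0.4151 [-1.022 -0.467 -1.08   0.989  1.238 -1.476] [ 0.28  -0.209  0.318] [0.032 0.197 0.597]
20 0.03 0.4083 [-0.921 -0.681 -1.08   0.964  1.129 -1.199] [ 0.292 -0.171  0.386] [-0.025  0.248  0.558]
30 0 0.3442 [-0.642 -0.785 -1.08   0.78   0.733 -0.739] [ 0.319 -0.077  0.418] [-0.113  0.246  0.535]
30 0.03 0.3274 [-0.654 -0.82  -1.08   0.801  0.76  -0.739] [ 0.315 -0.078  0.429] [-0.117  0.253  0.526]
40 0 0.2369 [-0.514 -0.82  -1.08   0.787  0.524 -0.6  ] [ 0.323 -0.033  0.429] [-0.151  0.234  0.526]
40 0.03 0.2372 [-0.528 -0.82  -1.075  0.777  0.557 -0.605] [ 0.322 -0.038  0.432] [-0.148  0.236  0.526]
50 0 0.1298 [-0.435 -0.82  -1.074  0.817  0.383 -0.535] [ 0.325 -0.008  0.432] [-0.169  0.221  0.526]
50 0.03 0.1382 [-0.434 -0.82  -1.012  0.887  0.381 -0.537] [ 0.329 -0.01   0.466] [-0.169  0.221  0.526]
60 0 0.0208 [-0.382 -0.82  -1.029  0.923  0.269 -0.505] [0.328 0.008 0.456] [-0.18   0.212  0.526]
60 0.03 0.0265 [-0.381 -0.82  -0.973  0.984  0.268 -0.505] [0.331 0.007 0.487] [-0.181  0.212  0.526]
70 0 0.0 [-0.325 -0.595 -0.847  1.011  0.167 -0.481] [0.378 0.009 0.482] [-0.138  0.183  0.576]
70 0.03 0.0 [-0.325 -0.611 -0.803  1.071  0.167 -0.481] [0.378 0.009 0.512] [-0.142  0.185  0.572]
```

```bash
cat >> ik.py <<'E'
def tool_in_s2(al,yaw=0):
    z=np.array([np.cos(al)*np.cos(yaw),np.cos(al)*np.sin(yaw),-np.sin(al)]); y=np.array([-np.sin(yaw),np.cos(yaw),0]); return Rcols(np.cross(y,z),y,z)
def tool2(Rs,handle,al,yaw=0):
    Rt=Rs*tool_in_s2(al,yaw); return handle+Rt.apply([0,0,.019]),Rt
E
python3 - <<'E'
from ik import *
np.set_printoptions(precision=3,suppress=True)
for yaw in (0,):
  for a in range(-10,70,10):
    q,c=ik(*tool2(Rs0,HP,np.radians(a),np.radians(yaw)),n=10); t,_,w,el=fk(q,p,True); print("g",a,yaw,round(c,4),q,w,el)
    # pour
for b in(-80,-60,-38,-20):
  for a in (20,40):
    hb2=np.radians(b);h=np.array([np.cos(hb2),np.sin(hb2),0]);u=np.array([-h[1],h[0],0]);th=np.radians(115)
    z=u*np.sin(th)+np.array([0,0,np.cos(th)]); Rs=Rcols(h,np.cross(z,h),z)
    tr=np.array([.706,.203,.15]); handle=tr-u*.08-h*.09
    q,c=ik(*tool2(Rs,handle,np.radians(a)),n=10);t,_,w,el=fk(q,p,True); print("pour",b,a,handle,round(c,4),q,w)
E
```

```text
g -10 0 0.1969 [ 0.313  0.897  0.021  2.09  -1.48   2.963] [0.579 0.324 0.113] [0.211 0.204 0.507]
g 0 0 0.0288 [ 0.323  0.914  0.064  2.09  -1.434  2.942] [0.589 0.334 0.119] [0.212 0.208 0.502]
g 10 0 0.0 [ 0.318  0.56  -0.184  1.482 -1.35   2.238] [0.544 0.315 0.242] [0.13  0.179 0.582]
g 20 0 0.0 [ 0.293  0.317 -0.348  1.204 -1.205  1.888] [0.504 0.288 0.313] [0.063 0.154 0.617]
g 30 0 0.0 [ 0.253  0.154 -0.432  1.109 -1.043  1.714] [0.486 0.26  0.363] [0.018 0.138 0.629]
g 40 0 0.0 [ 0.198  0.03  -0.48   1.081 -0.872  1.597] [0.477 0.228 0.404] [-0.016  0.129  0.633]
g 50 0 0.0 [ 0.129 -0.065 -0.505  1.087 -0.697  1.502] [0.475 0.192 0.439] [-0.038  0.126  0.633]
g 60 0 0.0 [ 0.048 -0.129 -0.511  1.112 -0.518  1.417] [0.478 0.153 0.467] [-0.05   0.127  0.631]
pour -80 20 [0.612 0.278 0.15 ] 0.5687 [ 0.548  1.062  0.656  2.09  -1.151  0.574] [0.631 0.537 0.285]
pour -80 40 [0.612 0.278 0.15 ] 0.8536 [ 0.489  1.043  0.622  2.09  -1.004  0.688] [0.656 0.496 0.282]
pour -60 20 [0.592 0.241 0.15 ] 0.3288 [ 0.576  0.992  0.476  2.09  -1.349  0.63 ] [0.587 0.535 0.248]
pour -60 40 [0.592 0.241 0.15 ] 0.6116 [ 0.522  0.996  0.499  2.09  -1.221  0.684] [0.619 0.506 0.257]
pour -38 20 [0.586 0.195 0.15 ] 0.1033 [ 0.555  0.715 -0.484 -1.82  -1.461 -2.608] [0.325 0.354 0.054]
pour -38 40 [0.586 0.195 0.15 ] 0.3747 [ 0.525  0.923  0.316  2.09  -1.465  0.765] [0.581 0.487 0.223]
pour -20 20 [0.594 0.159 0.15 ] 0.0 [ 0.466  0.536 -0.785 -1.654 -1.112 -2.284] [0.256 0.274 0.064]
pour -20 40 [0.594 0.159 0.15 ] 0.1872 [ 0.475  0.693 -0.55  -1.82  -1.349 -2.498] [0.328 0.315 0.049]
```

```bash
cat > srch.py <<'E'
from ik import *
from scipy.optimize import nnls
np.set_printoptions(precision=3,suppress=True)
TC=np.array([.706,.202,0]);TR=R.from_euler('z',-40,degrees=True)
SO=np.array([.544,.119,0]);SR=R.from_euler('z',-37.6,degrees=True)
s27,c27=np.sin(np.radians(27)),np.cos(np.radians(27))
N=np.array([[1,0,0],[-c27,0,s27],[0,1,0],[0,-1,0],[0,0,1.]]).T
COR=np.array([[x,y*.033,z] for y in(-1,1) for x,z in((-.032,-.08),(.032,-.08),(-.032,.08),(.114,.08),(-.069,.052),(-.069,-.052))])
def Rsc(g,th,de):
    ax=np.array([-np.sin(de),np.cos(de),0]); return R.from_euler('z',g)*R.from_rotvec(ax*th)
def flow(Rs):
    g=Rs.inv().apply([0,0,-1.]); l,_=nnls(N,-g); return g+N@l
def clear(q,Rs,handle,verbose=False):
    t,Rt,w,el=fk(q,p,True)
    ax=Rt.apply([0,0,1]); j5=t-ax*p[5]
    m=handle-Rs.apply([-.06,0,0]); C=m+Rs.apply(COR)
    bad=0
    sh=SR.inv().apply(C-SO); ins=(sh[:,0]>-.02)&(sh[:,0]<.21)
    bad+=np.maximum(0,C[ins,2]-.305).sum()
    tr=TR.inv().apply(C-TC); it=(abs(tr[:,0])<.085)&(abs(tr[:,1])<.10)
    bad+=np.maximum(0,np.where(it,.055,.04)-C[:,2]).sum()
    def seg(a,b,n,rad):
        nonlocal bad
        P=a+(b-a)*np.linspace(0,1,n)[:,None]
        s=SR.inv().apply(P-SO)
        inx=(s[:,0]>-rad-.01)&(s[:,0]<.2+rad)
        bad+=np.where(inx,np.clip(np.minimum(P[:,2]-(.315-rad),.35+rad-P[:,2]),0,None),0).sum()
        bad+=np.maximum(0,rad+.012-P[:,2]).sum()
        k=TR.inv().apply(P-TC);i=(abs(k[:,0])<.08+rad)&(abs(k[:,1])<.095+rad)
        bad+=np.maximum(0,np.where(i,rad+.05-P[:,2],0)).sum()
        post=np.abs(s[:,:2]-[0.008,.35]); bad+=np.maximum(0,rad+.012-np.linalg.norm(post,axis=1)).sum()*(P[:,2]<.6).any()
    seg(t-ax*.07,j5,12,.052)
    seg(j5,w,6,.055); seg(w,el,12,.055)
    return bad
E
cat > s1.py <<'E'
from srch import *
import pickle
rng=np.random.default_rng(1);out=[]
import time;t0=time.time();n=0
while time.time()-t0<240:
    n+=1
    al=rng.uniform(.17,.9);th=rng.uniform(1.4,2.3);de=rng.uniform(-3.14,3.14);g=rng.uniform(-2.6,1)
    Rs=Rsc(g,th,de);d=flow(Rs)
    if np.linalg.norm(d)<.43 or d[2]<.1: continue
    M=np.array([[x,y*.033,.08] for y in(-1,1) for x in(-.032,.114)]);MW=Rs.apply(M)
    low=MW[MW[:,2].argmin()]; lip=Rs.apply([.114,0,.08]);dh=Rs.apply(d)*[1,1,0]
    # place low corner in tray
    tl=np.array([rng.uniform(-.055,.055),rng.uniform(-.07,.07),0])
    t2=tl+TR.inv().apply(dh*.05)
    if abs(t2[0])>.06 or abs(t2[1])>.075: continue
    mid=TC+TR.apply(tl)-low*[1,1,0]
    L=TR.inv().apply(mid+lip-TC)
    if abs(L[0])>.085 or abs(L[1])>.095: continue
    mid[2]=rng.uniform(.062,.12)-low[2]
    if (mid+Rs.apply(COR))[:,2].max()>.30: continue
    handle=mid+Rs.apply([-.06,0,0])
    pos,Rt=tool2(Rs,handle,al)
    # quick bearing filter
    zt=Rt.apply([0,0,1]); 
    if zt[2]>.3: continue
    j5=pos-zt*p[5]
    if np.hypot(*j5[:2])<.3: continue
    q,c=ik(pos,Rt,n=3)
    if c>1e-3: continue
    mg=min(np.minimum(q-lo,hi-q))
    out.append((clear(q,Rs,handle),al,th,de,g,handle,q,np.linalg.norm(d),mg,zt))
out.sort(key=lambda o:o[0]-.02*min(o[8],.2)-.02*(o[9][2]<-.1))
print(n,len(out))
for o in out[:18]: print(round(o[0],4),"al,th,de,g",np.degrees(o[1:5]).round(0),"h",o[5],"q",o[6],round(o[7],2),round(o[8],2),o[9])
pickle.dump(out[:100],open("pour.pkl","wb"))
E
timeout 500 python3 s1.py
```

```text
54538 2221
0.0 al,th,de,g [ 16. 109.  53.  -0.] h [0.563 0.288 0.238] q [ 0.656  0.632  0.413  1.805 -1.032 -0.029] 0.54 0.28 [ 0.345 -0.817 -0.461]
0.0 al,th,de,g [ 15. 110.  64.  -1.] h [0.556 0.292 0.238] q [ 0.709  0.307 -0.053  1.303 -1.247 -0.371] 0.49 0.24 [ 0.594 -0.739 -0.317]
0.0 al,th,de,g [ 42. 115.  52.  52.] h [0.65  0.143 0.236] q [ 0.397 -0.194 -0.878 -0.396 -1.069 -2.077] 0.63 0.2 [ 0.764 -0.63  -0.137]
0.0 al,th,de,g [ 33. 116.  60.  33.] h [0.58  0.219 0.204] q [ 0.591 -0.133 -0.842 -0.236 -1.258 -1.783] 0.59 0.23 [ 0.757 -0.638 -0.14 ]
0.0 al,th,de,g [ 30. 108.  45.  22.] h [0.591 0.231 0.234] q [ 0.565  0.597  0.347  1.742 -1.079 -0.257] 0.58 0.35 [ 0.31  -0.848 -0.431]
0.0 al,th,de,g [  50.  110.  -47. -111.] h [0.725 0.308 0.248] q [ 0.425 -0.122 -0.815 -0.521 -0.546  2.458] 0.6 0.26 [ 0.981 -0.126 -0.147]
0.0 al,th,de,g [ 35. 112.  54.  33.] h [0.557 0.153 0.226] q [ 0.515 -0.263 -0.766  0.366 -1.27  -1.412] 0.58 0.22 [ 0.637 -0.737 -0.226]
0.0 al,th,de,g [ 21. 117. -54. -96.] h [0.683 0.378 0.22 ] q [ 0.637  0.078 -0.466  0.037 -0.954  2.772] 0.65 0.33 [ 0.87
[... 713 characters left out ...]
4]
0.0 al,th,de,g [ 29. 103. -58. -99.] h [0.647 0.36  0.244] q [ 0.663  0.017 -0.433  0.284 -1.033  2.732] 0.44 0.37 [ 0.828 -0.443 -0.343]
0.0 al,th,de,g [ 13. 103.  52.  12.] h [0.568 0.265 0.221] q [ 0.612  0.147 -0.15   1.178 -0.998 -0.554] 0.48 0.49 [ 0.525 -0.659 -0.539]
0.0 al,th,de,g [  11.  108.  -66. -100.] h [0.672 0.344 0.189] q [ 0.658  0.9    0.648  1.604 -1.23  -2.44 ] 0.44 0.26 [ 0.502 -0.803 -0.321]
0.0 al,th,de,g [  51.  111.  -47. -112.] h [0.757 0.307 0.24 ] q [ 0.391 -0.006 -0.758 -0.624 -0.493  2.45 ] 0.61 0.32 [ 0.988 -0.105 -0.113]
0.0 al,th,de,g [ 16. 111. -54. -77.] h [0.598 0.322 0.241] q [ 0.559 -0.488 -0.858  0.201 -0.659  2.516] 0.56 0.22 [ 0.889 -0.166 -0.427]
```

```bash
cat > plan.py <<'E'
from srch import *
def rows(p0,R0,p1,R1,N):
    w=(R0.inv()*R1).as_rotvec()/N
    A=sum(R.from_rotvec(w*k).as_matrix() for k in range(N))
    t=np.linalg.solve(A,R0.inv().apply(p1-p0))
    return t,w
def show(p0,R0,p1,R1,N,q0,Rs=None,rel=None,verbose=True):
    t,w=rows(p0,R0,p1,R1,N); t=np.round(t*100,2);w=np.round(np.degrees(w),2)
    print("N",N,"row",t.tolist()+w.tolist(),"|t|",np.linalg.norm(t).round(2),"|w|",np.linalg.norm(w).round(2))
    pp,RR,q=p0,R0,q0;worst=0;mdq=0
    for k in range(N):
        pp=pp+RR.apply(t/100);RR=RR*R.from_rotvec(np.radians(w))
        q2,c=ik(pp,RR,q,n=2);mdq=np.maximum(mdq,abs(q2-q));q=q2
        b=0
        if rel is not None: b=clear(q,RR*rel[1],pp+RR.apply(rel[0]))
        else: b=clear(q,Rs0,HP+[0,0,.02])
        if verbose or b>0 or c>1e-3: print(k,pp.round(3),"ik",round(c,4),"bad",round(b,4),q.round(2))
    print("max dq/s",(mdq*12).round(2)); return pp,RR,q
E
python3 - <<'E'
from plan import *
o=r.get_obs();al=np.radians(30)
g,Rg=tool2(Rs0,HP,al); zt=Rg.apply([0,0,1])
p0,R0,q=o['position'],R.from_quat(o['orientation']),o['q']
P1=np.array([.43,.22,.36]);R1=(R0*R.from_rotvec((R0.inv()*Rg).as_rotvec()*.6))
a=show(p0,R0,P1,R1,10,q)
b=show(a[0],a[1],g-.17*zt,Rg,10,a[2])
E
```

```text
N 10 row [2.27, 0.85, -0.28, 4.47, -0.57, 3.08] |t| 2.44 |w| 5.46Traceback (most recent call last):
  File "<stdin>", line 6, in <module>
  File "plan.py", line 13, in show
    q2,c=ik(pp,RR,q,n=2);mdq=np.maximum(mdq,abs(q2-q));q=q2
         ~~^^^^^^^^^^^^^
  File "ik.py", line 10, in ik
    s=least_squares(f,x,bounds=(lo,hi),max_nfev=60)
    return func(*args, **kwargs)
    raise ValueError("Initial guess is outside of provided bounds")
ValueError: Initial guess is outside of provided bounds
```

```bash
sed -i 's/x=seed if/x=np.clip(seed,lo+1e-3,hi-1e-3) if/' ik.py
python3 - <<'E'
from plan import *
o=r.get_obs();al=np.radians(30)
g,Rg=tool2(Rs0,HP,al); zt=Rg.apply([0,0,1])
p0,R0,q=o['position'],R.from_quat(o['orientation']),o['q']
P1=np.array([.43,.22,.36]);R1=(R0*R.from_rotvec((R0.inv()*Rg).as_rotvec()*.6))
a=show(p0,R0,P1,R1,10,q)
b=show(a[0],a[1],g-.17*zt,Rg,10,a[2])
E
```

```text
N 10 row [2.27, 0.85, -0.28, 4.47, -0.57, 3.08] |t| 2.44 |w| 5.46
0 [0.546 0.111 0.506] ik 0.0654 bad 0.068 [-0.12 -0.82 -0.35  1.23  0.16 -0.13]
1 [0.528 0.118 0.491] ik 0.1024 bad 0.068 [ 0.   -0.82 -0.37  1.22 -0.02  0.01]
2 [0.511 0.127 0.475] ik 0.12 bad 0.068 [ 0.13 -0.82 -0.4   1.21 -0.21  0.16]
3 [0.496 0.137 0.459] ik 0.1172 bad 0.068 [ 0.26 -0.82 -0.43  1.2  -0.38  0.32]
4 [0.481 0.148 0.443] ik 0.0953 bad 0.068 [ 0.37 -0.82 -0.48  1.2  -0.54  0.47]
5 [0.468 0.161 0.427] ik 0.0569 bad 0.068 [ 0.46 -0.82 -0.53  1.2  -0.66  0.61]
6 [0.456 0.174 0.41 ] ik 0.0048 bad 0.068 [ 0.53 -0.82 -0.57  1.21 -0.75  0.74]
7 [0.446 0.189 0.394] ik 0.0 bad 0.068 [ 0.61 -0.69 -0.52  1.27 -0.85  0.94]
8 [0.437 0.204 0.377] ik 0.0 bad 0.068 [ 0.67 -0.52 -0.43  1.37 -0.93  1.17]
9 [0.43  0.22  0.359] ik 0.0 bad 0.068 [ 0.72 -0.34 -0.33  1.49 -0.97  1.41]
max dq/s [1.57 2.16 1.27 1.44 2.27 2.89]
N 10 row [1.17, 0.17, 1.91, 2.98, -0.38, 2.05] |t| 2.25 |w| 3.64
0 [0.438 0.214 0.339] ik 0.0 bad 0.068 [ 0.71 -0.27 -0.31  1.5  -0.98  1.5 ]
1 [0.445 0.208 0.319] ik 0.0 bad 0.068 [ 0.69 -0.2  -0.29  1.52 -0.99  1.58]
2 [0.452 0.202 0.298] ik 0.0 bad 0.068 [ 0.67 -0.12 -0.26  1.54 -0.99  1.66]
3 [0.458 0.195 0.278] ik 0.0 bad 0.068 [ 0.65 -0.05 -0.23  1.56 -0.99  1.74]
4 [0.465 0.187 0.258] ik 0.0 bad 0.068 [ 0.63  0.03 -0.2   1.58 -0.99  1.82]
5 [0.47  0.179 0.238] ik 0.0 bad 0.068 [ 0.61  0.1  -0.17  1.6  -0.99  1.9 ]
6 [0.476 0.17  0.218] ik 0.0 bad 0.068 [ 0.59  0.17 -0.13  1.62 -0.99  1.97]
7 [0.481 0.161 0.198] ik 0.0 bad 0.068 [ 0.57  0.25 -0.1   1.64 -0.98  2.05]
8 [0.486 0.152 0.178] ik 0.0 bad 0.068 [ 0.54  0.32 -0.06  1.66 -0.97  2.11]
9 [0.49  0.142 0.158] ik 0.0 bad 0.068 [ 0.52  0.39 -0.02  1.68 -0.96  2.18]
max dq/s [0.3  0.9  0.46 0.25 0.14 1.01]
```

```bash
python3 -m jog '[[[5,2.2,1.1,-0.3,4.4,-0.5,3],[5,2.2,1.1,-0.3,4.4,-0.5,3],[5,2.2,1.1,-0.3,4.4,-0.5,3],[5,2.2,1.1,-0.3,4.4,-0.5,3],[5,2.2,1.1,-0.3,4.4,-0.5,3],[5,2.2,1.1,-0.3,4.4,-0.5,3],[5,2.2,1.1,-0.3,4.4,-0.5,3],[5,2.2,1.1,-0.3,4.4,-0.5,3],[5,2.2,1.1,-0.3,4.4,-0.5,3],[5,2.2,1.1,-0.3,4.4,-0.5,3]]]'; python3 lg.py
python3 - <<'E'
from plan import *
o=r.get_obs();al=np.radians(30)
g,Rg=tool2(Rs0,HP,al); zt=Rg.apply([0,0,1])
p0,R0,q=o['position'],R.from_quat(o['orientation']),o['q']
show(p0,R0,g-.17*zt,Rg,10,q,verbose=False)
E
```

```text
time: 5.37
position: [0.4643, 0.2456, 0.3939]
orientation: [0.296, 0.844, -0.182, 0.409]
wrist_force: [0.2, -0.0, 0.0]
opening: 0.584
finger_force: 0.0
[ 0.7009 -0.2404 -0.1611  1.4997 -0.9202  1.3007] [0.4643 0.2456 0.3939] 
 [[-0.4902  0.6484  0.5825]
 [ 0.3501  0.7585 -0.5496]
 [-0.7982 -0.0655 -0.5988]]
N 10 row [1.4, -0.21, 2.17, 3.06, -0.53, 2.45] |t| 2.59 |w| 3.96
0 [0.469 0.237 0.37 ] ik 0.0 bad 0.068 [ 0.69 -0.19 -0.16  1.51 -0.94  1.39]
1 [0.473 0.228 0.346] ik 0.0 bad 0.068 [ 0.68 -0.13 -0.16  1.53 -0.96  1.48]
2 [0.477 0.218 0.322] ik 0.0 bad 0.068 [ 0.66 -0.07 -0.15  1.55 -0.97  1.58]
3 [0.48  0.208 0.298] ik 0.0 bad 0.068 [ 0.64 -0.01 -0.14  1.57 -0.98  1.67]
4 [0.483 0.198 0.275] ik 0.0 bad 0.068 [ 0.63  0.06 -0.13  1.59 -0.98  1.76]
5 [0.485 0.187 0.251] ik 0.0 bad 0.068 [ 0.61  0.12 -0.11  1.61 -0.98  1.85]
6 [0.488 0.176 0.228] ik 0.0 bad 0.068 [ 0.59  0.19 -0.09  1.63 -0.98  1.93]
7 [0.489 0.165 0.205] ik 0.0 bad 0.068 [ 0.56  0.26 -0.07  1.64 -0.97  2.02]
8 [0.49  0.154 0.182] ik 0.0 bad 0.068 [ 0.54  0.32 -0.04  1.66 -0.97  2.1 ]
9 [0.491 0.142 0.159] ik 0.0 bad 0.068 [ 0.52  0.39 -0.02  1.68 -0.96  2.18]
max dq/s [0.29 0.81 0.31 0.24 0.24 1.11]
```

```bash
python3 -m jog '[[[5,1.4,-0.21,2.17,3.06,-0.53,2.45],[5,1.4,-0.21,2.17,3.06,-0.53,2.45],[5,1.4,-0.21,2.17,3.06,-0.53,2.45],[5,1.4,-0.21,2.17,3.06,-0.53,2.45],[5,1.4,-0.21,2.17,3.06,-0.53,2.45],[5,1.4,-0.21,2.17,3.06,-0.53,2.45],[5,1.4,-0.21,2.17,3.06,-0.53,2.45],[5,1.4,-0.21,2.17,3.06,-0.53,2.45],[5,1.4,-0.21,2.17,3.06,-0.53,2.45],[5,1.4,-0.21,2.17,3.06,-0.53,2.45]]]'; python3 lg.py
python3 - <<'E'
from h import *
c=cam("wrist");cv2.imwrite("pics/w1.png",c[0]);X=cloud(c);np.savez("w1.npz",X=X,d=c[1],im=c[0])
print("cam",-c[4][:3,:3].T@c[4][:3,3])
for k in ("scuttle_handle","scuttle_mid"):
    for o in r.pinpoint("wrist",k)[:2]:
        u,v=map(int,np.round(o["at"]));print(k,o["score"],u,v,X[v,u])
for o in r.outline_of("wrist","scuttle_mid")[:2]: print(o["score"],o["rect"]); 
E
```

```text
time: 6.2
position: [0.4914, 0.1402, 0.1573]
orientation: [0.554, 0.666, -0.321, 0.383]
wrist_force: [0.3, 0.1, -0.7]
opening: 0.589
finger_force: 0.0
[ 0.5118  0.3898 -0.0207  1.674  -0.9577  2.1719] [0.4914 0.1402 0.1573] 
 [[-0.0919  0.9838  0.154 ]
 [ 0.4926  0.1794 -0.8516]
 [-0.8654 -0.0024 -0.5011]]
cam [0.46198047 0.29699625 0.15415446]
scuttle_handle 0.85 314 187 [0.50793132 0.0157461  0.08100814]
scuttle_handle 0.65 317 201 [0.51033069 0.01798158 0.09398532]
scuttle_mid 0.74 318 201 [0.51129386 0.01751897 0.09384624]
scuttle_mid 0.63 107 221 [ 0.22722465 -0.25453513  0.08166334]
0.68 [281.8, 118.2, 352.1, 277.3]
```

View pics/w1.png

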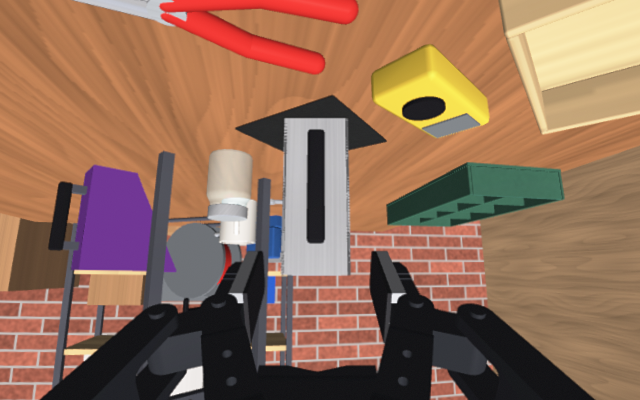

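```bash
python3 - <<'E'
from h import *
a=np.load("w1.npz");X=a["X"];im=a["im"].astype(int);d=a["d"]
sub=np.zeros((400,640),bool);sub[122:250,298:334]=1
m=sub&(im.max(2)<60)&(d>0);P=X[m]
med=np.median(P,0);P=P[np.linalg.norm(P-med,axis=1)<.07]
print("bar front",len(P),np.median(P,0),P.min(0),P.max(0))
# bar width direction
s=P[abs(P[:,2]-.083)<.04]; print("fit y=f(x)",np.polyfit(s[:,0],s[:,1],1), s[:,0].min(),s[:,0].max())
sub[:]=0;sub[125:272,283:350]=1
m=sub&(im.min(2)>120)&(d>0);W=X[m];W=W[(W[:,1]<0.01)&(W[:,1]>-.06)]
c=np.polyfit(W[:,0],W[:,1],1);print("wall",len(W),W.min(0),W.max(0),np.median(W,0),c,np.degrees(np.arctan(c[0])))
E
```

```text
bar front 1817 [0.50903423 0.01651313 0.08100814] [0.50187265 0.01212522 0.02696167] [0.51620354 0.01930064 0.12915881]
fit y=f(x) [ 0.15502876 -0.06241268] 0.5020090358063513 0.5161347759664697
wall 7327 [ 0.48241637 -0.02755199  0.00449437] [0.54822373 0.0048835  0.15376107] [ 0.51552119 -0.0196168   0.08984203] [ 0.17413959 -0.10953287] 9.878405339797515
```

```bash
sed -i 's/^HP=.*/HP=np.array([.511,.008,.082]); hb=np.radians(-80.)/' ik.py
python3 - <<'E'
from plan import *
o=r.get_obs()
g,Rg=tool2(Rs0,HP,np.radians(30))
show(o['position'],R.from_quat(o['orientation']),g,Rg,10,o['q'],verbose=False)
E
```

```text
N 10 row [-0.01, -0.05, 1.73, 0.04, -0.01, 0.05] |t| 1.73 |w| 0.06
0 [0.494 0.126 0.15 ] ik 0.0 bad 0.072 [ 0.49  0.36 -0.07  1.62 -0.97  2.13]
1 [0.496 0.111 0.141] ik 0.0 bad 0.072 [ 0.46  0.33 -0.11  1.57 -0.98  2.09]
2 [0.498 0.096 0.133] ik 0.0 bad 0.072 [ 0.44  0.31 -0.16  1.52 -0.99  2.05]
3 [0.5   0.081 0.124] ik 0.0 bad 0.072 [ 0.41  0.28 -0.2   1.47 -1.    2.01]
4 [0.503 0.066 0.116] ik 0.0 bad 0.072 [ 0.38  0.26 -0.24  1.41 -1.01  1.97]
5 [0.505 0.051 0.107] ik 0.0 bad 0.072 [ 0.36  0.23 -0.28  1.35 -1.02  1.92]
6 [0.507 0.036 0.098] ik 0.0 bad 0.072 [ 0.33  0.21 -0.32  1.29 -1.03  1.87]
7 [0.509 0.022 0.09 ] ik 0.0 bad 0.072 [ 0.3   0.19 -0.37  1.23 -1.03  1.82]
8 [0.511 0.007 0.081] ik 0.0 bad 0.072 [ 0.27  0.17 -0.4   1.17 -1.04  1.77]
9 [ 0.513 -0.008  0.073] ik 0.0 bad 0.072 [ 0.24  0.14 -0.44  1.1  -1.04  1.71]
max dq/s [0.35 0.32 0.55 0.78 0.14 0.65]
```

```bash
python3 -m jog '[[[5,0,-0.05,1.73,0,0,0],[5,0,-0.05,1.73,0,0,0],[5,0,-0.05,1.73,0,0,0],[5,0,-0.05,1.73,0,0,0],[5,0,-0.05,1.73,0,0,0],[5,0,-0.05,1.73,0,0,0],[5,0,-0.05,1.73,0,0,0],[5,0,-0.05,1.73,0,0,0],[5,0,-0.05,1.73,0,0,0],[5,0,-0.05,1.73,0,0,0]]]' 100; python3 -m jog '[[[1,0,0,0,0,0,0],[1,0,0,0,0,0,0],[1,0,0,0,0,0,0],[1,0,0,0,0,0,0],[1,0,0,0,0,0,0],[1,0,0,0,0,0,0],[1,0,0,0,0,0,0],[1,0,0,0,0,0,0],[1,0,0,0,0,0,0],[1,0,0,0,0,0,0]]]' 100; python3 lg.py
```

```text
time: 7.23
position: [0.5152, -0.0069, 0.0744]
orientation: [0.553, 0.667, -0.318, 0.385]
wrist_force: [0.0, -0.3, 0.2]
opening: 0.583
finger_force: 0.0
time: 8.07
position: [0.5149, -0.0062, 0.074]
orientation: [0.553, 0.667, -0.319, 0.385]
wrist_force: [-4.3, 3.1, 9.4]
opening: 0.171
finger_force: 98.4
[ 0.2481  0.1349 -0.4514  1.0925 -1.0433  1.6954] [ 0.5149 -0.0062  0.074 ] 
 [[-0.0925  0.9828  0.1595]
 [ 0.4918  0.1844 -0.8509]
 [-0.8658 -0.0002 -0.5004]]
```

```bash
cat > s2.py <<'E'
from plan import *
import time,pickle
o=r.get_obs();al=np.radians(30);TS=tool_in_s2(al)
Rt0=R.from_quat(o['orientation']);q0=o['q']
Rsa=Rt0*TS.inv(); h0=o['position']+Rt0.apply([0,0,-.019]); 
# lift pose
hl=h0+np.array([-.0,0.0,.055]); pl,Rl=hl+Rt0.apply([0,0,.019]),Rt0
ql,c=ik(pl,Rl,q0,n=1);print("lift",c,clear(ql,Rsa,hl))
M=np.array([[x,y*.033,.08] for y in(-1,1) for x in(-.032,.114)])
def info(Rs,handle):
    d=flow(Rs);mid=handle-Rs.apply([-.06,0,0]);MW=mid+Rs.apply(M);low=MW[MW[:,2].argmin()]
    return np.linalg.norm(d)*(d[2]>.05),TR.inv().apply(low-TC),TR.inv().apply(mid+Rs.apply([.114,0,.08])-TC)
rng=np.random.default_rng(2);out=[];t0=time.time()
while time.time()-t0<200:
    th=rng.uniform(1.6,2.2);de=rng.uniform(.2,1.7);g=rng.uniform(-1.2,1)
    Rs=Rsc(g,th,de);d=flow(Rs)
    if np.linalg.norm(d)<.5 or d[2]<.1: continue
    MW=Rs.apply(M);low=MW[MW[:,2].argmin()];dh=Rs.apply(d)*[1,1,0]
    tl=np.array([rng.uniform(-.045,.045),rng.uniform(-.06,.06),0]);t2=tl+TR.inv().apply(dh*.05)
    if abs(t2[0])>.05 or abs(t2[1])>.065: continue
    mid=TC+TR.apply(tl)-low*[1,1,0];L=TR.inv().apply(mid+Rs.apply([.114,0,.08])-TC)
    if abs(L[0])>.085 or abs(L[1])>.095: continue
    mid[2]=rng.uniform(.062,.1)-low[2]; handle=mid+Rs.apply([-.06,0,0])
    if (mid+Rs.apply(COR))[:,2].max()>.30: continue
    Rt=Rs*TS;pos=handle+Rt.apply([0,0,.019]);zt=Rt.apply([0,0,1])
    if zt[2]>.1: continue
    q,c=ik(pos,Rt,np.array([.57,.5,.3,1.6,-1.08,-.26]),n=1)
    if c>1e-3: continue
    b=clear(q,Rs,handle);mg=min(np.minimum(q-lo,hi-q))
    if b>0 or mg<.1: continue
    ang=(Rl.inv()*Rt).magnitude()
    N=16;t,w=rows(pl,Rl,pos,Rt,N);pp,RR,qq=pl,Rl,ql;tb=0;ok=True
    for k in range(N):
        pp=pp+RR.apply(t);RR=RR*R.from_rotvec(w);qq,c=ik(pp,RR,qq,n=1);S=RR*TS.inv();hh=pp+RR.apply([0,0,-.019])
        tb+=clear(qq,S,hh)+ (c>1e-3)
        sl,lw,_=info(S,hh)
        if sl>.2 and (abs(lw[0])>.06 or abs(lw[1])>.08): tb+=.02
        if tb>.05: break
    out.append((tb-.05*min(mg,.3),tb,th,de,g,handle,pos,Rt,q,mg,np.linalg.norm(d),tl,t2,ang))
out.sort(key=lambda o:o[0]);print(len(out))
for o in out[:8]: print(round(o[1],3),np.degrees(o[2:5]).round(0),o[5],o[8],"mg",round(o[9],2),"fl",round(o[10],2),o[11],o[12],round(np.degrees(o[13])))
pickle.dump(out[:20],open("p2.pkl","wb"))
E
timeout 400 python3 s2.py
```

```text
lift 4.3614823190386614e-11 0.0
1032
0.0 [107.  50.  32.] [0.528 0.165 0.224] [ 0.541 -0.174 -0.549  0.93  -1.154 -0.945] mg 0.34 fl 0.54 [-0.037 -0.054  0.   ] [-0.04  -0.031  0.   ] 141
0.0 [106.  53.   6.] [0.567 0.186 0.218] [ 0.534  0.582  0.241  1.788 -1.137 -0.005] mg 0.3 fl 0.51 [ 0.015 -0.044  0.   ] [ 0.022 -0.023  0.   ] 128
0.0 [111.  48.  23.] [0.554 0.183 0.232] [ 0.549  0.313 -0.039  1.496 -1.178 -0.429] mg 0.31 fl 0.6 [-0.014 -0.049  0.   ] [-0.012 -0.026  0.   ] 138
0.0 [103.  47.  37.] [0.548 0.142 0.232] [ 0.462 -0.282 -0.604  0.84  -1.049 -1.104] mg 0.44 fl 0.51 [-0.02  -0.052  0.   ] [-0.024 -0.03   0.   ] 142
0.0 [106.  52.  37.] [0.541 0.173 0.216] [ 0.53  -0.343 -0.743  0.607 -1.102 -1.235] mg 0.34 fl 0.52 [-0.042 -0.025  0.   ] [-0.047 -0.004  0.   ] 143
0.0 [110.  55.  29.] [0.565 0.157 0.213] [ 0.502 -0.258 -0.735  0.453 -1.186 -1.307] mg 0.3 fl 0.55 [ 0.004 -0.029  0.   ] [ 0.001 -0.006  0.   ] 141
0.0 [108.  51.  30.] [0.537 0.188 0.217] [ 0.573 -0.05  -0.453  0.979 -1.183 -0.858] mg 0.31 fl 0.54 [-0.041 -0.03   0.   ] [-0.043 -0.008  0.   ] 140
0.0 [112.  44.  25.] [0.562 0.192 0.23 ] [ 0.546  0.472  0.148  1.684 -1.134 -0.32 ] mg 0.36 fl 0.64 [-0.017 -0.051  0.   ] [-0.015 -0.027  0.   ] 140
```

```bash
cat > pp.py <<'E'
from plan import *
import pickle,sys
C=pickle.load(open("p2.pkl","rb"))[2];pos,Rt=C[6],C[7];TS=tool_in_s2(np.radians(30))
rel=(np.array([0,0,-.019]),TS.inv())
E
python3 - <<'E'
from pp import *
o=r.get_obs();R0=R.from_quat(o['orientation'])
a=show(o['position'],R0,o['position']+[0,0,.055],R0,10,o['q'],rel=rel,verbose=False)
b=show(a[0],a[1],pos,Rt,30,a[2],rel=rel,verbose=False)
E
```

```text
N 10 row [-0.48, -0.0, -0.28, 0.0, 0.0, 0.0] |t| 0.56 |w| 0.0
0 [ 0.515 -0.006  0.08 ] ik 0.0 bad 0.1297 [ 0.25  0.13 -0.45  1.1  -1.04  1.7 ]
1 [ 0.515 -0.006  0.085] ik 0.0 bad 0.1016 [ 0.25  0.12 -0.45  1.11 -1.04  1.7 ]
2 [ 0.515 -0.006  0.091] ik 0.0 bad 0.0794 [ 0.25  0.11 -0.44  1.12 -1.04  1.7 ]
3 [ 0.515 -0.006  0.096] ik 0.0 bad 0.0572 [ 0.25  0.1  -0.44  1.14 -1.04  1.7 ]
4 [ 0.515 -0.006  0.102] ik 0.0 bad 0.0349 [ 0.25  0.09 -0.44  1.15 -1.04  1.7 ]
5 [ 0.515 -0.006  0.107] ik 0.0 bad 0.0127 [ 0.25  0.09 -0.44  1.16 -1.04  1.7 ]
max dq/s [0.   0.1  0.05 0.13 0.   0.  ]
N 30 row [-0.41, 0.07, -0.61, 0.1, -0.65, -4.57] |t| 0.74 |w| 4.62
max dq/s [0.12 0.16 0.23 0.35 0.12 0.99]
```

```bash
python3 -m jog '[[[1,-0.48,0,-0.28,0,0,0],[1,-0.48,0,-0.28,0,0,0],[1,-0.48,0,-0.28,0,0,0],[1,-0.48,0,-0.28,0,0,0],[1,-0.48,0,-0.28,0,0,0],[1,-0.48,0,-0.28,0,0,0],[1,-0.48,0,-0.28,0,0,0],[1,-0.48,0,-0.28,0,0,0],[1,-0.48,0,-0.28,0,0,0],[1,-0.48,0,-0.28,0,0,0]]]' 120; python3 lg.py
python3 - <<'E'
from h import *
c=cam("wrist");s=cam("scene");cv2.imwrite("pics/w2.png",np.hstack([c[0][:, 120:520],s[0][120:320,220:560].repeat(2,0).repeat(2,1)[:, 100:500]]))
E
```

```text
time: 8.9
position: [0.5138, -0.0072, 0.1279]
orientation: [0.554, 0.667, -0.32, 0.383]
wrist_force: [-0.7, 0.1, -7.0]
opening: 0.168
finger_force: 118.8
[ 0.2461  0.0585 -0.4234  1.1986 -1.0414  1.6953] [ 0.5138 -0.0072  0.1279] 
 [[-0.0933  0.9832  0.1566]
 [ 0.4932  0.1823 -0.8506]
 [-0.8649 -0.0022 -0.502 ]]
```

View pics/w2.png

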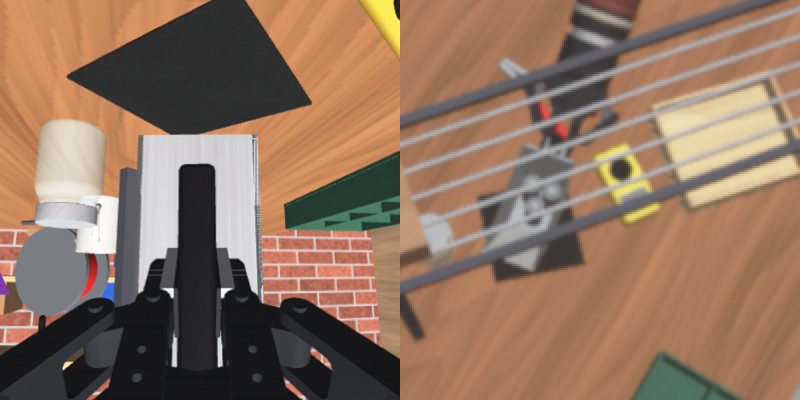

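```bash
for i in 1; do python3 -m jog '[[[1,-0.41,0.07,-0.61,0.1,-0.65,-4.57],[1,-0.41,0.07,-0.61,0.1,-0.65,-4.57],[1,-0.41,0.07,-0.61,0.1,-0.65,-4.57],[1,-0.41,0.07,-0.61,0.1,-0.65,-4.57],[1,-0.41,0.07,-0.61,0.1,-0.65,-4.57],[1,-0.41,0.07,-0.61,0.1,-0.65,-4.57],[1,-0.41,0.07,-0.61,0.1,-0.65,-4.57],[1,-0.41,0.07,-0.61,0.1,-0.65,-4.57],[1,-0.41,0.07,-0.61,0.1,-0.65,-4.57],[1,-0.41,0.07,-0.61,0.1,-0.65,-4.57]]]'; done
python3 - <<'E'
from pp import *
o=r.get_obs();R0=R.from_quat(o['orientation'])
b=show(o['position'],R0,pos,Rt,20,o['q'],rel=rel,verbose=False)
E
```

```text
time: 9.83
position: [0.5268, 0.0343, 0.1862]
orientation: [0.234, 0.805, -0.48, 0.26]
wrist_force: [0.2, -0.3, -7.1]
opening: 0.167
finger_force: 118.9
N 20 row [-0.41, 0.06, -0.61, 0.11, -0.66, -4.55] |t| 0.74 |w| 4.6
max dq/s [0.12 0.14 0.2  0.19 0.1  0.99]
```

```bash
python3 -m jog '[[[1,-0.41,0.06,-0.61,0.11,-0.66,-4.55],[1,-0.41,0.06,-0.61,0.11,-0.66,-4.55],[1,-0.41,0.06,-0.61,0.11,-0.66,-4.55],[1,-0.41,0.06,-0.61,0.11,-0.66,-4.55],[1,-0.41,0.06,-0.61,0.11,-0.66,-4.55],[1,-0.41,0.06,-0.61,0.11,-0.66,-4.55],[1,-0.41,0.06,-0.61,0.11,-0.66,-4.55],[1,-0.41,0.06,-0.61,0.11,-0.66,-4.55],[1,-0.41,0.06,-0.61,0.11,-0.66,-4.55],[1,-0.41,0.06,-0.61,0.11,-0.66,-4.55]]]'
python3 - <<'E'
from pp import *
from s2 import info if False else None
E
python3 - <<'E'
from pp import *
o=r.get_obs();R0=R.from_quat(o['orientation'])
S=R0*TS.inv();hh=o['position']+R0.apply([0,0,-.019]);mid=hh-S.apply([-.06,0,0])
print("tilt",np.degrees(np.arccos(S.as_matrix()[2,2])),"flow",flow(S),"lip",TR.inv().apply(mid+S.apply([.114,0,.08])-TC),"corner",TR.inv().apply(mid+S.apply([.114,.033,.08])-TC),"maxz",(mid+S.apply(COR))[:,2].max())
b=show(o['position'],R0,pos,Rt,10,o['q'],rel=rel,verbose=False)
E
```

```text
time: 10.67
position: [0.5511, 0.0944, 0.2197]
orientation: [-0.12, 0.812, -0.563, 0.096]
wrist_force: [1.8, 0.0, -8.9]
opening: 0.166
finger_force: 122.0
tilt 78.86888914279858 flow [-0.  0. -0.] lip [ 0.107 -0.095  0.191] corner [ 0.098 -0.089  0.16 ] maxz 0.26992990807973327
N 10 row [-0.41, 0.06, -0.62, 0.11, -0.66, -4.55] |t| 0.75 |w| 4.6
max dq/s [0.13 0.07 0.11 0.04 0.07 0.98]  File "<stdin>", line 2
    from s2 import info if False else None
                        ^^
SyntaxError: invalid syntax
```

```bash
python3 -m jog '[[[1,-0.31,0.05,-0.46,0.08,-0.5,-3.4],[1,-0.31,0.05,-0.46,0.08,-0.5,-3.4],[1,-0.31,0.05,-0.46,0.08,-0.5,-3.4],[1,-0.31,0.05,-0.46,0.08,-0.5,-3.4],[1,-0.31,0.05,-0.46,0.08,-0.5,-3.4],[1,-0.2,0.03,-0.31,0.06,-0.33,-2.3],[1,-0.2,0.03,-0.31,0.06,-0.33,-2.3],[1,-0.2,0.03,-0.31,0.06,-0.33,-2.3],[1,-0.2,0.03,-0.31,0.06,-0.33,-2.3],[1,-0.2,0.03,-0.31,0.06,-0.33,-2.3]]]'
python3 - <<'E'
from pp import *
o=r.get_obs();R0=R.from_quat(o['orientation'])
S=R0*TS.inv();hh=o['position']+R0.apply([0,0,-.019]);mid=hh-S.apply([-.06,0,0])
print("tilt",np.degrees(np.arccos(S.as_matrix()[2,2])),"flow",flow(S),"lip",TR.inv().apply(mid+S.apply([.114,0,.08])-TC),"corner",TR.inv().apply(mid+S.apply([.114,.033,.08])-TC),"maxz",(mid+S.apply(COR))[:,2].max())
b=show(o['position'],R0,pos,Rt,8,o['q'],rel=rel,verbose=False)
E
```

```text
time: 11.5
position: [0.5602, 0.1391, 0.225]
orientation: [-0.335, 0.751, -0.569, -0.015]
wrist_force: [1.7, 0.7, -8.3]
opening: 0.171
finger_force: 122.4
tilt 100.01912910611235 flow [0.175 0.    0.343] lip [ 0.049 -0.045  0.13 ] corner [ 0.033 -0.053  0.102] maxz 0.2731035004706082
N 8 row [-0.2, 0.01, -0.29, 0.05, -0.31, -2.13] |t| 0.35 |w| 2.15
max dq/s [0.06 0.02 0.04 0.02 0.03 0.46]
```

```bash
python3 -m jog '[[[1,-0.2,0.01,-0.29,0.05,-0.31,-2.13],[1,-0.2,0.01,-0.29,0.05,-0.31,-2.13],[1,-0.2,0.01,-0.29,0.05,-0.31,-2.13],[1,-0.2,0.01,-0.29,0.05,-0.31,-2.13],[1,-0.2,0.01,-0.29,0.05,-0.31,-2.13],[1,-0.2,0.01,-0.29,0.05,-0.31,-2.13],[1,-0.2,0.01,-0.29,0.05,-0.31,-2.13],[1,-0.2,0.01,-0.29,0.05,-0.31,-2.13],[1,0,0,0,0,0,0],[1,0,0,0,0,0,0]]]'
python3 - <<'E'
from h import *
s=cam("scene");t=cam("top");cv2.imwrite("pics/w3.png",np.hstack([t[0][80:280,150:350].repeat(2,0).repeat(2,1),s[0][120:320,300:500].repeat(2,0).repeat(2,1)]))
for n,c in(("scene",s),("top",t)):
    X=cloud(c)
    for o in r.pinpoint(n,"cell1_mid")[:4]:
        u,v=map(int,np.round(o["at"]));print(n,round(o["score"],2),u,v,X[v,u])
E
```

```text
time: 12.33
position: [0.5623, 0.1672, 0.2254]
orientation: [-0.453, 0.692, -0.557, -0.081]
wrist_force: [0.0, 0.1, -3.9]
opening: 0.164
finger_force: 122.1
scene 0.5 465 197 [0.78330782 0.21756257 0.05453681]
scene 0.38 382 214 [0.60634629 0.05572266 0.02863249]
top 0.46 237 111 [0.77739271 0.21838752 0.04394337]
top 0.31 458 180 [ 0.55754131 -0.44072494  0.01058869]
```

View pics/w3.png

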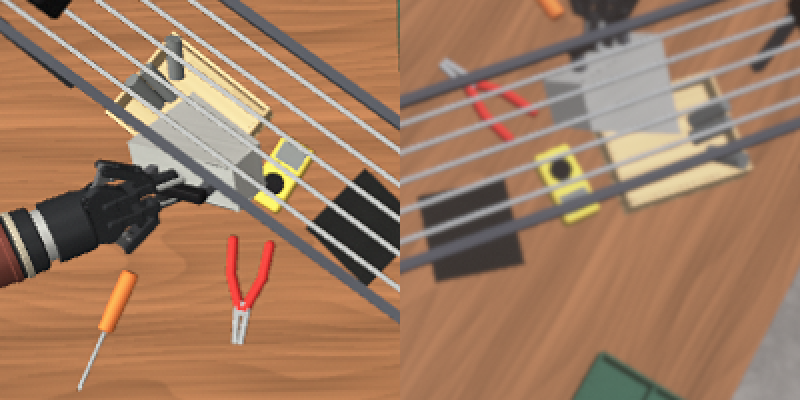

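```bash
python3 - <<'E'
from pp import *
from h import *
o=r.get_obs();R0=R.from_quat(o['orientation'])
Rl=R.from_quat([0.554, 0.667, -0.32, 0.383])
b=show(o['position'],R0,np.array([.516,-.012,.134]),Rl,30,o['q'],rel=rel,verbose=False)
for n in("scene","top"):
    X=cloud(cam(n)).reshape(-1,3);P=TR.inv().apply(X-TC);m=(abs(P[:,0])<.072)&(P[:,1]>-.01)&(P[:,1]<.087)&(P[:,2]>.015)&(P[:,2]<.1)
    G=P[m]; 
    for i in range(-7,7):
        print(n,i,[ (lambda s: f"{s[:,2].max():.3f}" if len(s) else "  .  ")(G[(G[:,0]//.01==i)&(G[:,1]//.01==j)]) for j in range(-1,9)])
E
```

```text
N 30 row [0.41, -0.06, 0.62, -0.1, 0.66, 4.56] |t| 0.75 |w| 4.61
max dq/s [0.13 0.17 0.24 0.35 0.12 0.98]
scene -7 ['  .  ', '  .  ', '  .  ', '  .  ', '  .  ', '0.017', '  .  ', '  .  ', '  .  ', '0.047']
scene -6 ['  .  ', '  .  ', '  .  ', '  .  ', '  .  ', '  .  ', '  .  ', '  .  ', '  .  ', '0.050']
scene -5 ['  .  ', '  .  ', '  .  ', '  .  ', '  .  ', '  .  ', '  .  ', '  .  ', '  .  ', '0.048']
scene -4 ['  .  ', '  .  ', '  .  ', '  .  ', '0.026', '0.041', '0.043', '  .  ', '  .  ', '  .  ']
scene -3 ['  .  ', '  .  ', '  .  ', '  .  ', '0.031', '0.047', '0.058', '0.069', '0.073', '0.066']
scene -2 ['  .  ', '  .  ', '  .  ', '  .  ', '0.031', '0.040', '0.055', '0.071', '0.072', '0.066']
scene -1 ['  .  ', '  .  ', '  .  ', '0.029', '0.036', '0.047', '0.059', '0.069', '0.069', '0.054']
scene 0 ['  .  ', '  .  ', '  .  ', '0.023', '0.034', '0.041', '0.061', '0.069', '0.068', '0.028']
scene 1 ['  .  ', '  .  ', '  .  ', '0.032', '0.032', '0.046', '0.051', '0.061', '0.063', '0.056']
scene 2 ['  .  ', '  .  ', '0.017', '  .  ', '  .  ', '0.028', '0.037', '  .  ', '  .  ', '0.049
[... 1063 characters left out ...]
0', '0.068', '0.066']
top 0 ['  .  ', '  .  ', '  .  ', '0.026', '0.037', '0.046', '0.052', '0.063', '0.067', '0.058']
top 1 ['  .  ', '  .  ', '  .  ', '  .  ', '  .  ', '  .  ', '0.047', '0.061', '0.069', '0.060']
top 2 ['  .  ', '  .  ', '  .  ', '  .  ', '  .  ', '0.030', '0.035', '0.030', '0.052', '0.055']
top 3 ['  .  ', '  .  ', '  .  ', '  .  ', '  .  ', '0.033', '0.044', '0.043', '0.040', '0.048']
top 4 ['  .  ', '  .  ', '  .  ', '  .  ', '  .  ', '0.033', '0.043', '0.054', '0.049', '0.038']
top 5 ['  .  ', '  .  ', '  .  ', '  .  ', '  .  ', '  .  ', '0.046', '0.062', '0.068', '0.062']
top 6 ['  .  ', '  .  ', '  .  ', '  .  ', '  .  ', '  .  ', '  .  ', '0.066', '0.066', '0.064']
```

```bash
python3 -m jog '[[[1,0.41,-0.06,0.62,-0.1,0.66,4.56],[1,0.41,-0.06,0.62,-0.1,0.66,4.56],[1,0.41,-0.06,0.62,-0.1,0.66,4.56],[1,0.41,-0.06,0.62,-0.1,0.66,4.56],[1,0.41,-0.06,0.62,-0.1,0.66,4.56],[1,0.41,-0.06,0.62,-0.1,0.66,4.56],[1,0.41,-0.06,0.62,-0.1,0.66,4.56],[1,0.41,-0.06,0.62,-0.1,0.66,4.56],[1,0.41,-0.06,0.62,-0.1,0.66,4.56],[1,0.41,-0.06,0.62,-0.1,0.66,4.56]]]'; python3 - <<'E'
from pp import *
o=r.get_obs();R0=R.from_quat(o['orientation'])
Rl=R.from_quat([0.554, 0.667, -0.32, 0.383])
b=show(o['position'],R0,np.array([.516,-.012,.134]),Rl,20,o['q'],rel=rel,verbose=False)
s=cam("scene");t=cam("top");cv2.imwrite("pics/w4.png",np.hstack([t[0][80:180,190:290].repeat(4,0).repeat(4,1),s[0][130:230,390:490].repeat(4,0).repeat(4,1)]))
for n,c in(("scene",s),("top",t)):
    X=cloud(c).reshape(-1,3);P=TR.inv().apply(X-TC);m=(abs(P[:,0])<.072)&(P[:,1]>-.09)&(P[:,1]<.11)&(P[:,2]>.015)&(P[:,2]<.15)
    G=P[m]; 
    for i in range(-7,7):
        print(n,i,[ (lambda s: int(s[:,2].max()*1000) if len(s) else 0)(G[(G[:,0]//.01==i)&(G[:,1]//.01==j)]) for j in range(-9,11)])
E
```

```text
time: 13.47
position: [0.5542, 0.0933, 0.2225]
orientation: [-0.116, 0.812, -0.563, 0.099]
wrist_force: [-0.6, 0.7, -4.3]
opening: 0.169
finger_force: 122.0
N 20 row [0.41, -0.06, 0.61, -0.1, 0.66, 4.54] |t| 0.74 |w| 4.59
max dq/s [0.13 0.17 0.24 0.34 0.12 0.92]
scene -7 [0, 0, 0, 0, 0, 0, 0, 0, 0, 0, 0, 0, 0, 0, 0, 0, 0, 48, 0, 0]
scene -6 [0, 0, 0, 0, 0, 0, 0, 0, 0, 0, 0, 15, 0, 0, 0, 0, 0, 51, 0, 0]
scene -5 [0, 0, 0, 0, 0, 0, 0, 0, 0, 0, 0, 0, 0, 0, 0, 0, 0, 50, 0, 0]
scene -4 [0, 0, 0, 0, 0, 0, 0, 0, 0, 0, 0, 0, 32, 38, 49, 0, 0, 55, 0, 0]
scene -3 [0, 0, 0, 0, 0, 0, 0, 0, 0, 0, 0, 0, 34, 45, 59, 72, 73, 64, 0, 0]
scene -2 [0, 0, 0, 0, 0, 0, 0, 0, 0, 0, 0, 0, 30, 44, 60, 68, 71, 66, 0, 0]
scene -1 [0, 0, 0, 0, 0, 0, 0, 0, 0, 0, 0, 32, 38, 53, 52, 71, 66, 56, 0, 0]
scene 0 [0, 0, 0, 0, 0, 0, 0, 0, 0, 0, 0, 27, 36, 49, 60, 66, 62, 23, 0, 0]
scene 1 [0, 0, 0, 0, 0, 0, 0, 0, 0, 0, 0, 0, 31, 42, 52, 61, 62, 54, 0, 0]
scene 2 [0, 0, 0, 0, 0, 0, 0, 0, 0, 0, 0, 0, 0, 31, 37, 0, 0, 51, 0, 0]
scene 3 [0, 0, 0, 0, 0, 0, 0, 0, 0, 0, 0, 0, 0, 0, 0, 0, 0, 0, 0, 0]
scene 4 [0, 0, 0, 0, 0, 0, 0
[... 503 characters left out ...]
, 0, 0, 0, 0, 24, 40, 53, 59, 72, 65, 59, 0]
top -2 [0, 0, 0, 0, 0, 0, 0, 0, 0, 0, 0, 0, 29, 37, 52, 64, 71, 67, 59, 0]
top -1 [0, 0, 0, 0, 0, 0, 0, 0, 0, 0, 0, 0, 34, 42, 48, 57, 69, 64, 0, 0]
top 0 [0, 0, 0, 0, 0, 0, 0, 0, 0, 0, 0, 30, 35, 48, 55, 65, 66, 59, 0, 0]
top 1 [0, 0, 0, 0, 0, 0, 0, 0, 0, 0, 0, 0, 0, 35, 48, 58, 65, 60, 45, 0]
top 2 [0, 0, 0, 0, 0, 0, 0, 0, 0, 0, 0, 0, 0, 29, 32, 31, 53, 58, 44, 0]
top 3 [0, 0, 0, 0, 0, 0, 0, 0, 0, 0, 0, 0, 0, 34, 42, 45, 0, 50, 47, 0]
top 4 [0, 0, 0, 0, 0, 0, 0, 0, 0, 0, 0, 0, 0, 29, 47, 49, 48, 47, 42, 0]
top 5 [0, 0, 0, 0, 0, 0, 0, 0, 0, 0, 0, 0, 0, 0, 53, 64, 64, 65, 43, 0]
top 6 [0, 0, 0, 0, 0, 0, 0, 0, 0, 0, 0, 0, 0, 0, 0, 67, 65, 63, 0, 0]
```

View pics/w4.png

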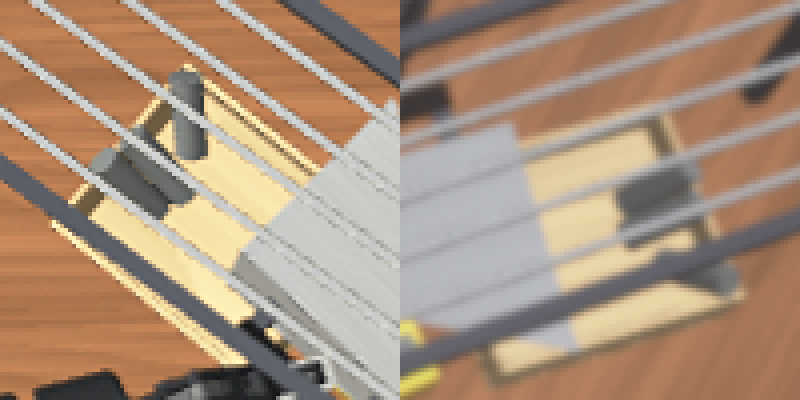

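```bash
python3 -m jog '[[[1,0.41,-0.06,0.61,-0.1,0.66,4.54],[1,0.41,-0.06,0.61,-0.1,0.66,4.54],[1,0.41,-0.06,0.61,-0.1,0.66,4.54],[1,0.41,-0.06,0.61,-0.1,0.66,4.54],[1,0.41,-0.06,0.61,-0.1,0.66,4.54],[1,0.41,-0.06,0.61,-0.1,0.66,4.54],[1,0.41,-0.06,0.61,-0.1,0.66,4.54],[1,0.41,-0.06,0.61,-0.1,0.66,4.54],[1,0.41,-0.06,0.61,-0.1,0.66,4.54],[1,0.41,-0.06,0.61,-0.1,0.66,4.54]]]'; python3 -m jog '[[[1,0.41,-0.06,0.61,-0.1,0.66,4.54],[1,0.41,-0.06,0.61,-0.1,0.66,4.54],[1,0.41,-0.06,0.61,-0.1,0.66,4.54],[1,0.41,-0.06,0.61,-0.1,0.66,4.54],[1,0.41,-0.06,0.61,-0.1,0.66,4.54],[1,0.41,-0.06,0.61,-0.1,0.66,4.54],[1,0.41,-0.06,0.61,-0.1,0.66,4.54],[1,0.41,-0.06,0.61,-0.1,0.66,4.54],[1,0.41,-0.06,0.61,-0.1,0.66,4.54],[1,0.41,-0.06,0.61,-0.1,0.66,4.54]]]'; python3 - <<'E'
from pp import *
c=cam("wrist");o=r.get_obs();R0=R.from_quat(o['orientation'])
X=cloud(c);im=c[0].astype(int)
# back wall plane: grey bright low-saturation pixels
m=(c[1]>0)&(im.min(2)>110)&(np.ptp(im,2)<25)
W=X[m];med=np.median(W[(W[:,2]>.06)&(W[:,1]<.02)&(W[:,1]>-.08)&(abs(W[:,0]-.52)<.05)],0);W=W[np.linalg.norm(W-med,axis=1)<.1]
A=np.c_[W[:,0],W[:,2],np.ones(len(W))]
for _ in range(4):
    k=np.linalg.lstsq(A,W[:,1],rcond=None)[0];e=abs(A@k-W[:,1]);A=A[e<.005];W=W[e<.005]
n=np.array([k[0],-1,k[1]]);n/=np.linalg.norm(n)
print("wall pts",len(W),"normal",n,"tilt fwd deg",np.degrees(np.arcsin(n[2])),"bearing",np.degrees(np.arctan2(n[1],n[0])),"xrange",W[:,0].min(),W[:,0].max(),"z",W[:,2].min(),W[:,2].max())
S=R0*TS.inv();print("Rs z",S.as_matrix()[:,2],"mid",o['position']+R0.apply([0,0,-.019])+S.apply([.06,0,0]),R0.as_quat())
tp=o['position']+[0,0,-.0]
Rg=R.from_quat([.553,.667,-.319,.385])
show(o['position'],R0,np.array([.5165,-.012,.0765]),Rg,10,o['q'],rel=rel,verbose=False)
E
```

```text
time: 14.4
position: [0.5304, 0.0319, 0.1919]
orientation: [0.236, 0.804, -0.48, 0.261]
wrist_force: [-0.6, 0.4, -4.5]
opening: 0.166
finger_force: 121.9
time: 15.23
position: [0.5161, -0.011, 0.1346]
orientation: [0.552, 0.668, -0.321, 0.383]
wrist_force: [-0.1, 0.1, -3.0]
opening: 0.165
finger_force: 121.8
wall pts 12349 normal [ 0.194 -0.981 -0.005] tilt fwd deg -0.29619229217460613 bearing -78.83542777047239 xrange 0.48535634728595994 0.5504479960477132 z 0.06135976652131276 0.17933130378763132
Rs z [ 0.003 -0.002  1.   ] mid [ 0.524 -0.054  0.143] [ 0.554  0.667 -0.32   0.383]
N 10 row [0.49, 0.01, 0.29, -0.03, -0.01, 0.0] |t| 0.57 |w| 0.03
4 [ 0.516 -0.012  0.105] ik 0.0 bad 0.0219 [ 0.24  0.08 -0.45  1.13 -1.04  1.67]
5 [ 0.516 -0.012  0.099] ik 0.0 bad 0.0447 [ 0.24  0.09 -0.45  1.12 -1.04  1.67]
6 [ 0.516 -0.012  0.094] ik 0.0 bad 0.0674 [ 0.24  0.09 -0.46  1.11 -1.04  1.67]
7 [ 0.516 -0.012  0.088] ik 0.0 bad 0.0902 [ 0.24  0.1  -0.46  1.1  -1.04  1.67]
8 [ 0.517 -0.012  0.082] ik 0.0 bad 0.1133 [ 0.24  0.11 -0.46  1.09 -1.04  1.67]
9 [ 0.517 -0.012  0.077] ik 0.0 bad 0.1474 [ 0.24  0.12 -0.47  1.07 -1.04  1.67]
max dq/s [0.   0.1  0.06 0.15 0.   0.01]
```

```bash
python3 -m jog '[[[1,0.49,0,0.29,0,0,0],[1,0.49,0,0.29,0,0,0],[1,0.49,0,0.29,0,0,0],[1,0.49,0,0.29,0,0,0],[1,0.49,0,0.29,0,0,0],[1,0.49,0,0.29,0,0,0],[1,0.49,0,0.29,0,0,0],[1,0.49,0,0.29,0,0,0],[1,0.49,0,0.29,0,0,0],[1,0.49,0,0.29,0,0,0]]]'; python3 -m jog '[[[1,0.05,0,0.03,0,0,0],[1,0.05,0,0.03,0,0,0],[1,0.05,0,0.03,0,0,0],[1,0.05,0,0.03,0,0,0],[1,0,0,0,0,0,0],[1,0,0,0,0,0,0],[1,0,0,0,0,0,0],[1,0,0,0,0,0,0],[1,0,0,0,0,0,0],[1,0,0,0,0,0,0]]]' 60
```

```text
time: 16.12
position: [0.5157, -0.0118, 0.0772]
orientation: [0.552, 0.668, -0.321, 0.383]
wrist_force: [0.4, 0.5, -4.7]
opening: 0.164
finger_force: 121.7
time: 16.95
position: [0.5157, -0.0118, 0.0755]
orientation: [0.552, 0.668, -0.321, 0.383]
wrist_force: [-0.0, 0.3, -4.7]
opening: 0.167
finger_force: 121.8
```

```bash
python3 -m jog '[[[1,0.04,0,0.025,0,0,0],[1,0.04,0,0.025,0,0,0],[1,0.04,0,0.025,0,0,0],[1,0,0,0,0,0,0],[1,0,0,0,0,0,0],[1,0,0,0,0,0,0],[1,0,0,0,0,0,0],[1,0,0,0,0,0,0],[1,0,0,0,0,0,0],[1,0,0,0,0,0,0]]]' 60
```

```text
time: 17.78
position: [0.5158, -0.0119, 0.0743]
orientation: [0.552, 0.668, -0.321, 0.383]
wrist_force: [-0.2, 0.4, 1.3]
opening: 0.166
finger_force: 122.2
```

Contact with the mat. Release and back out along the tool axis.

```bash
python3 -m jog '[[[5,0,0,0,0,0,0],[5,0,0,0,0,0,0],[5,0,0,0,0,0,0],[5,0,0,0,0,0,0],[5,0,0,0,0,0,0],[5,0,0,0,0,0,0],[5,0,0,0,0,0,0],[5,0,0,-1,0,0,0],[5,0,0,-1.5,0,0,0],[5,0,0,-1.5,0,0,0]]]' 60; python3 -m jog '[[[5,0,0,-1.5,0,0,0],[5,0,0,-1.5,0,0,0],[5,0,0,-1.5,0,0,0],[5,0,0,-1.5,0,0,0],[5,0,0,-1.5,0,0,0],[5,0,0,-1.5,0,0,0],[5,0,0,-1.5,0,0,0],[5,0,0,-1.5,0,0,0],[5,0,0,0,0,0,0],[5,0,0,0,0,0,0]]]'; python3 - <<'E'
from pp import *
c=cam("wrist");s=cam("scene");t=cam("top")
cv2.imwrite("pics/w5.png",np.vstack([np.hstack([c[0][:300,120:520],t[0][80:230,200:400].repeat(2,0).repeat(2,1)]),np.hstack([s[0][130:280,300:500].repeat(2,0).repeat(2,1)]*2)]))
X=cloud(t).reshape(-1,3)
m=(X[:,0]>.4)&(X[:,0]<.65)&(X[:,1]<.05)&(X[:,1]>-.2)&(X[:,2]>.15)&(X[:,2]<.175)
b=cv2.minAreaRect(X[m][:,:2].astype(np.float32));print(b)
m=(X[:,0]>.4)&(X[:,0]<.7)&(X[:,1]>-.02)&(X[:,2]<.01)
E
```

```text
time: 18.62
position: [0.509, 0.0222, 0.0942]
orientation: [0.552, 0.668, -0.322, 0.382]
wrist_force: [0.9, 0.3, 0.3]
opening: 0.586
finger_force: 0.0
time: 19.45
position: [0.491, 0.1248, 0.154]
orientation: [0.551, 0.668, -0.321, 0.383]
wrist_force: [0.3, 0.4, -0.1]
opening: 0.586
finger_force: 0.0
((0.5354759097099304, -0.09116028249263763), (0.06690680980682373, 0.14528362452983856), 11.408122062683105)
```

View pics/w5.png

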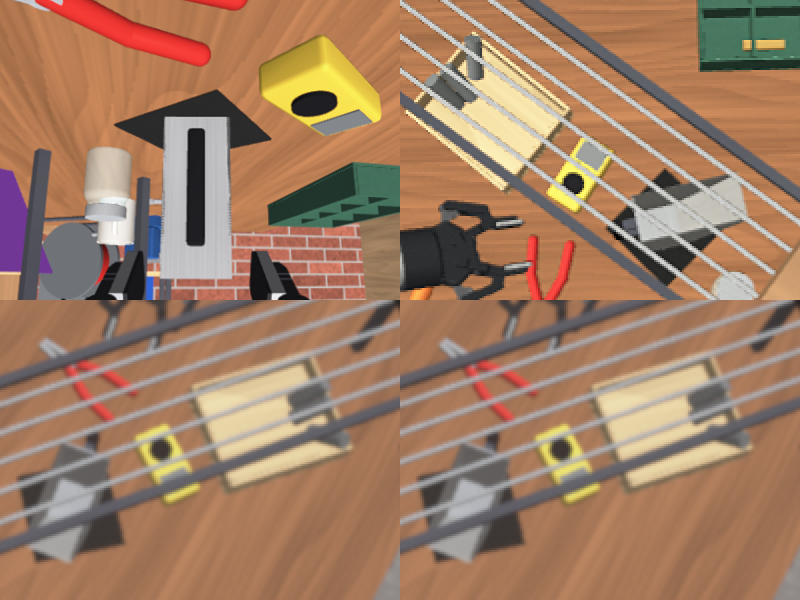

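```bash
python3 -c "
from cell import r
print(r.finish_job())"
```

```text
the job is handed in; nothing more can be done
None
```

The job is handed in, with no verdict returned: all three cells are in the tray, leaning on its far wall (centres roughly 38 mm up, by my estimate), the empty scuttle stands upright about 11 mm from the mat's centre, and I saw no contact with the shelf or the other things.

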